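Clamp a pump head in the vise for valve service

TASK

Take the steel pump head out of the parts bin and stand it on the bed of the small vise, between the jaws and in the middle of their width, outlet valve up; then turn the crank clockwise until both jaws grip its two plain side faces tightly, and let go. Handle the pump head by its steel body, never pinch the outlet valve on top, and leave everything else on the bench and in the bin where it is.

Things in the scene. Friction and masses are not known exactly. Their poses are not given: they have to be found in the camera images.
- pump_head: The workpiece: bright steel block, 40 mm along its x, 56 mm along y, 38 mm high, 0.55 to 0.85 kg, brass-and-steel valve rising from its top. Origin: centre of its underside. The plain faces 40 mm apart go to the vise jaws; those 56 mm apart bear a round bore and screws. It stands upright in a bin compartment, y across it: about 5 mm free beside each 56 mm-apart face, 30 to 60 mm beside the others.
- outlet_valve: The valve on the pump head: a brass hexagon 18 mm across, 9 mm high, under a steel nipple 11 mm across, 7 mm high. Origin: its foot, in the middle of the pump head's top, 38 mm above its underside. Delicate: not to be pinched or pushed by the fingers.
- parts_bin: Blue open divided bin, fixed: 140 mm along its x, 220 mm along y, 54 mm high, walls and floor 4 mm. Origin: centre of its underside. Two dividers as high as the rim make three compartments, centres at y = -72, 0, +72 mm, each 68 mm wide (y) and 132 mm long (x). They hold the pump head, the purge block and the seal pot; which is where varies.
- vise: Small grey vise on a swivel base, bolted down. Origin: centre of its base on the bench; +x runs along the screw from crank to fixed jaw. Base 112 mm across, lugs to y = +-75 mm, 12 mm high. Casting 64 mm wide from x = -88 to +68 mm; bed, where the work stands, 60 mm above the bench. Screw bracket at x = -88 to -66, 97 mm high. Screw axis at y = 0, 80 mm above the bench.
- fixed_jaw: The vise's far jaw, fixed. Origin: foot of the middle of its gripping face, on the bed, at the vise's x = +35 mm, axes as the vise's. The face looks to -x, 60 mm wide (y), 40 mm high (top 100 mm above the bench); the jaw is 29 mm thick towards +x.
- moving_jaw: The vise's near jaw, sliding along the vise's x. Origin: foot of the middle of its gripping face, on the bed, axes as the vise's. The face looks to +x, 60 mm wide, 40 mm high; the jaw is 28 mm thick towards -x. The opening is the x distance between the two jaws' origins: 47 to 56 mm at the start, 40 mm when closed on the pump head.
- crank (a joint): Crank angle a in rad about the vise's +x, growing (clockwise seen from the crank end) as the vise closes, 0 at 60 mm opening; starts at 3.2 to 10.2. 1.273 mm of jaw travel per rad. The handle points from the screw axis to (-sin a) in the vise's y, (cos a) in z. Takes about 3.5 N at the handle until the jaw meets the work, then rises quickly; 6 to 12 N is tight. Stays where it is left.
- handle_mid (a point): Middle of the crank's red handle: a freely spinning cylinder 18 mm across, 42 mm long, parallel to the vise's x, 36 mm from the screw axis: it goes round in an upright circle 44 to 116 mm above the bench. It lies 122.5 mm on the -x side of the moving jaw's origin and travels with that jaw. The crank arm (9 mm thick) is at its +x end, 22 mm from this point; hub 20 mm across.
- purge_block: Bystander in the bin: black block 44 x 50 x 26 mm with a grey round knob on top, 44 mm high in all. Origin: centre of its underside.
- seal_pot: Bystander in the bin: orange pot 44 mm across, 46 mm high, white cap. Origin: centre of its underside.
- amber_bottle: Bystander on the bench: amber bottle with a blue cap, 42 mm across, 92 mm high. Origin: centre of its underside.
- white_jar: Bystander on the bench: white jar with a red cap, 48 mm across, 74 mm high. Origin: centre of its underside.
- beaker: Bystander on the bench: clear beaker, 44 mm across, 56 mm high. Origin: centre of its underside.
- wrench: Bystander: steel wrench lying on the bench, 150 mm long along its x, 38 mm wide, 8 mm high. Origin: its middle, on the bench.
- screwdriver: Bystander: screwdriver with a yellow grip lying on the bench, 170 mm long along its x, 26 mm across. Origin: its middle, on the bench.
- column: Bystander: steel column (slim tube with two end nuts) lying on the bench, 144 mm long along its x, 16 mm across. Origin: its middle, on the bench.
Not all that is in view belongs to the job. What is shaped like the pump_head but brown or pink is not meant.

How it is judged:
By the outcome, as a careful person would: the job done as asked, in the order asked, and still so for the second after the job is handed in, with the robot touching nothing.
It also fails if it takes over 72 s, if anything falls off the work surface, if the arm or the gripper's body presses on something with over 40 N, if the wrist force passes 120 N, or if a joint passes its speed limit or range.

ROBOT

A 6-joint arm with a two-finger parallel gripper is mounted at the origin on the work surface. World frame = base frame: x ahead of the robot, y to its left, z up, the work surface at z = 0. Lengths are in mm, angles in degrees, forces in N, time in s.
With the tool pointing down it reaches from about 350 to 850 mm from the base axis. Payload 8.1 kg.
Tool frame: the origin (TCP) lies midway between the tips of the shut fingers; the grasp point (between the pads) lies 19 mm behind it (r.tcp_to_grasp is the distance from the TCP to the grasp point, in mm); z points along the fingers, y is the direction in which the jaws open and shut (so a half turn about z gives the same grasp; the last joint's range is limited). The gripper opens to 85 mm and grips with 20 to 120 N. Pads are 22 mm wide; open, the fingers measure 114 mm over their backs; the gripper's body (76 mm by 85 mm) begins 54 mm behind the grasp point. The pads swing forward as they close: fully open they stand 13 mm farther back than shut.
Start: joints at [-78.862, 7.471, 85.268, -0, 87.261, -4.893], TCP at [165.718, -576.665, 231.292] pointing down, gripper open.
Joint ranges: [-169.43, 169.43], [-51.17, 129.36], [1.28, 143.12], [-76.62, 256.62], [0, 156.53], [-152.29, 152.29]. Speed limits (degrees/s): [136.94, 136.94, 159.86, 180, 180, 180].

INTERFACE

Orientations are given as [roll, pitch, yaw] about the fixed x, y, z axes, in that order (R = Rz(yaw) Ry(pitch) Rx(roll)).
In Python, from bench import r gives the robot as it stands.
- The arm moves only by the tool jog_arm, never from a script. Its argument "targets" is a list of rows, each a list of 7 numbers: the shift along the tool's x, y, z in m, then the turn, a rotation vector about the tool's x, y, z in rad, then the closure, from 0 (fully open) to 1 (shut). In form: [[dx, dy, dz, wx, wy, wz, claw], ...]. A call has 1 to 5 rows; each row is the pose to reach, as a shift and turn from the pose commanded when the call began, along the tool's axes at that moment; what a row does not reach only later rows make up. A row lasts 1/12 s, in which the tool goes at most 41.7 mm and 7.16 degrees, less where a joint would pass 70% of its speed; a pose out of reach is approached as far as the arm can. A call with a gripper value outside its range is refused whole. The fingers move at their own pace and stop on an object; "newtons" is the grip in N (left out, the last holds). Time passes only in rows, so rows that repeat a pose let the fingers close. It gives the time, the measured TCP pose, the force and the opening at its end, in the units of the state.
- r.sense(): the state, without advancing time (a new reading comes with each control period).
- r.snapshot(name): name is "side" or "top" or "wrist"; returns a dict with "pixels" (400x640x3 uint8, red, green, blue), "fx", "fy", "cx", "cy" (pixels), "origin" and "attitude" of the camera in the world. Camera axes: x right, y down, z forward; pixel columns grow to the right and rows downward; lengths in mm; the calibration is good to about 2 mm. A picture is of the moment at which its call begins. There is no depth.
- r.hand_in(): hands the job in, once; it reports no verdict.
The state is a dict: "time": time; "joint_pos": joint angles; "qd": joint speeds; "joint_efforts": joint torques, N m; "tool_pos": TCP position; "tcp_rot": TCP orientation; "ft_force": force on the tool from outside, world axes, zero at the start; "wrist_torque": the same for the moment, N m; "finger_gap": finger opening in mm.
Only numpy, scipy, OpenCV 4.12 (cv2) and the standard library are available. Lean on these libraries where they do the work, as an engineer would, in place of code of your own. Each camera call takes 0.05 s, during which the arm holds its last target.

## Working session

There is one attempt and no reset: what is moved stays moved. The work goes in short steps, Python scripts to look and compute and a tool call to move; the robot and the scene stay as the last step left them, time stands still between calls to the robot, and variables do not carry over. Pictures are saved under pics/ and viewed, and the job is handed in when it is done.

Besides the shell and the picture viewer there is one more tool, called after ">>>" as name(argument=value, ...) on one line, values as JSON. jog_arm: Moves the arm, as the interface text tells. Its arguments: {"type":"object","properties":{"targets":{"type":"array","items":{"type":"array","items":{"type":"number"}}},"newtons":{"type":"number"}},"required":["targets"]}

```bash
ls; mkdir -p pics; python3 - <<'E'
from bench import r
import cv2,numpy as np,pickle
print(r.sense())
for n in ["side","top","wrist"]:
    s=r.snapshot(n); cv2.imwrite(f"pics/{n}0.png",cv2.cvtColor(s["pixels"],cv2.COLOR_RGB2BGR))
    pickle.dump(s,open(f"pics/{n}0.pkl","wb"))
    print(n,{k:v for k,v in s.items() if k!="pixels"})
E
```

```text
pics
{'time': 0.0, 'joint_pos': array([-7.88600168e+01,  7.51555158e+00,  8.53315099e+01,  2.76394801e-03,
        8.72603650e+01, -4.89520829e+00]), 'qd': array([-0.0652145 ,  0.01835684,  0.0315444 , -0.11763997, -0.13078292,
        0.00213698]), 'joint_efforts': array([ 6.48841160e-05, -5.69385087e+01, -5.00557208e+01,  2.27654499e-05,
        1.45245643e-02,  4.51850440e-06]), 'tool_pos': array([ 165.64520666, -576.10089104,  230.21842285]), 'tcp_rot': array([-1.79893201e+02, -1.19175531e-02,  1.60350457e+01]), 'ft_force': array([-0.65106769,  0.33419   ,  0.6265169 ]), 'wrist_torque': array([-0.00641241, -0.03148021, -0.01614866]), 'finger_gap': 85.58313729761046}
side {'fx': 491.3470287545935, 'fy': 491.3470287545935, 'cx': 317.97212665472557, 'cy': 185.8940997398226, 'origin': array([-294.40690388,  890.53111229,  827.21669994]), 'attitude': array([-121.45805559,    0.43440809, -133.86012506])}
top {'fx': 450.9372830412772, 'fy': 450.9372830412772, 'cx': 322.2771288774969, 'cy': 200.94418126571944, 'origin': array([ 326.27364846,   62.94195501, 1248.76078499]), 'attitude': array([-1.68275789e+02,  1.44812875e-01, -8.90641579e+01])}
wrist {'fx': 286.7950192495314, 'fy': 286.7950192495314, 'cx': 314.5870428801368, 'cy': 199.6888084605727, 'origin': array([ 236.01042694, -556.50898826,  372.77010913]), 'attitude': array([ 1.63268414e+02,  9.72487373e-02, -7.39992709e+01])}
```

View pics/top0.png

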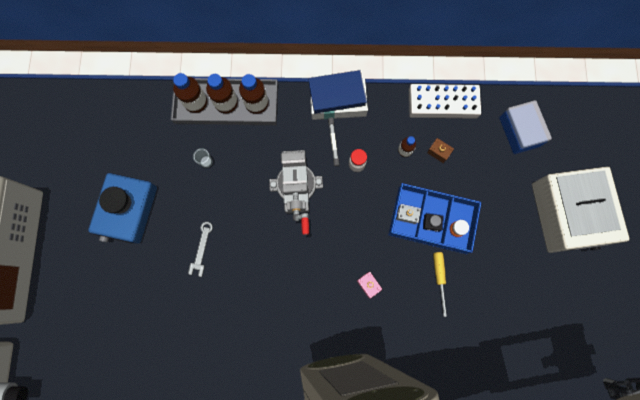

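View pics/side0.png

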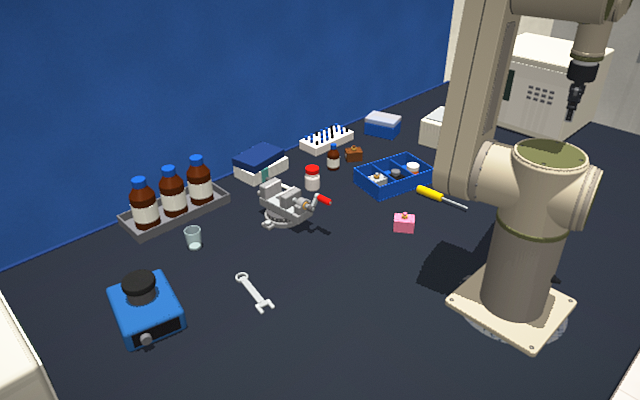

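View pics/wrist0.png

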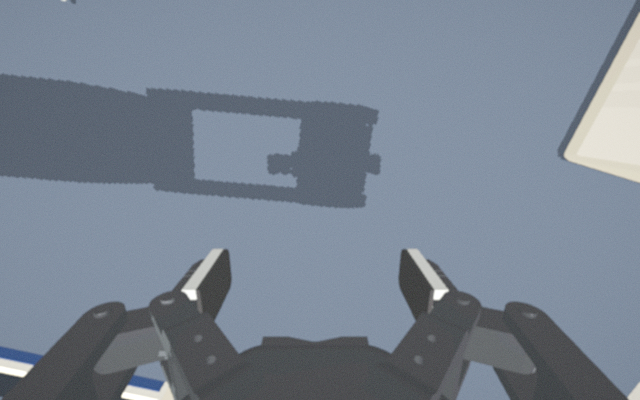

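The top view shows the vise near (295,183) with its red handle at (305,226). The bin is at (435,217), with the bright steel pump head in the left compartment at (409,213). The pink (370,285) and brown (441,149) look-alikes are decoys. I'll zoom in next.

```bash
cat > h.py <<'E'
import numpy as np,cv2,pickle
from scipy.spatial.transform import Rotation as R
def rot(a): return R.from_euler('xyz',a,degrees=True).as_matrix()
def pt(s,u,v,z):
    d=rot(s["attitude"])@np.array([(u-s["cx"])/s["fx"],(v-s["cy"])/s["fy"],1]); o=np.array(s["origin"])
    return o+d*(z-o[2])/d[2]
def px(s,P):
    P=np.atleast_2d(P); c=(P-s["origin"])@rot(s["attitude"])
    return np.c_[c[:,0]/c[:,2]*s["fx"]+s["cx"],c[:,1]/c[:,2]*s["fy"]+s["cy"]]
def crop(s,x0,y0,x1,y1,k,name):
    im=cv2.cvtColor(s["pixels"],cv2.COLOR_RGB2BGR)[y0:y1,x0:x1]
    cv2.imwrite(name,cv2.resize(im,None,fx=k,fy=k,interpolation=cv2.INTER_CUBIC))
def load(n): return pickle.load(open(n,"rb"))
E
python3 - <<'E'
from h import *
s=load("pics/top0.pkl")
crop(s,385,175,490,260,7,"pics/c1.png"); crop(s,255,140,335,245,5.5,"pics/c2.png")
E
```

```text
(no output)
```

View pics/c1.png

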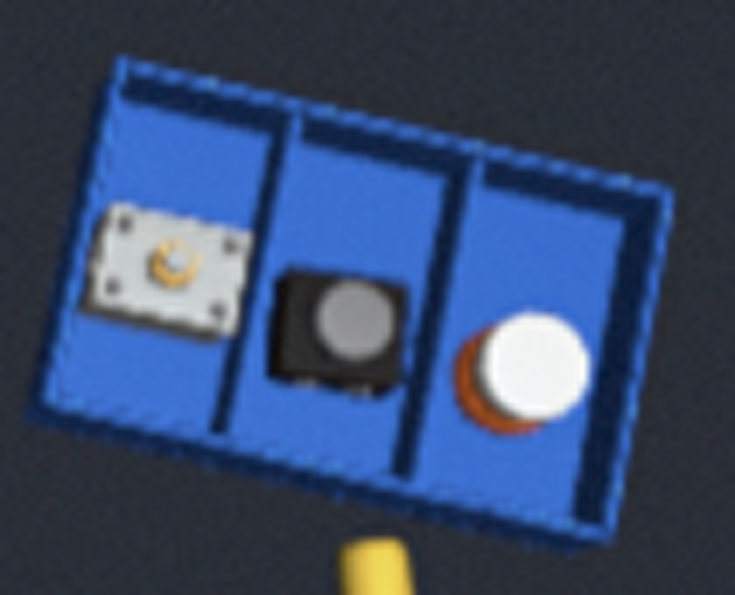

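View pics/c2.png

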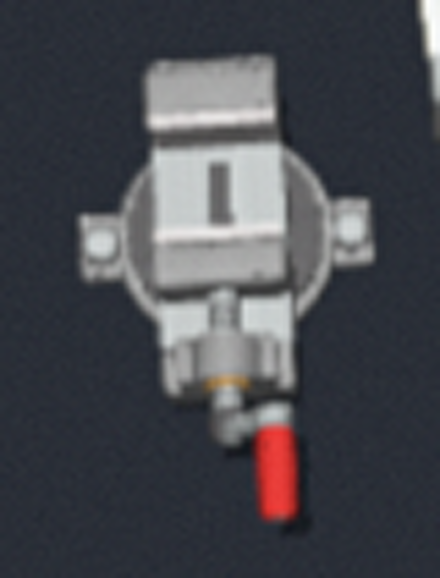

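```bash
python3 - <<'E'
from h import *
s=load("pics/top0.pkl")
f=lambda u,v,z,k,o:pt(s,u/k+o[0],v/k+o[1],z).round(0)
for p in [(118,58),(672,188),(610,542),(38,415)]: print("bin",f(*p,54,7,(385,175)))
for p in [(112,205),(255,232),(237,335),(88,300)]: print("ph",f(*p,42,7,(385,175)))
print("valve",f(178,258,58,7,(385,175)))
for p in [(150,130),(275,118),(155,240),(280,228)]: print("jaws",f(*p,100,5.5,(255,140)))
for p in [(100,243),(350,230)]: print("lugs",f(*p,15,5.5,(255,140)))
for p in [(277,430),(282,515)]: print("handle",f(*p,110,5.5,(255,140)),f(*p,90,5.5,(255,140)))
E
```

```text
bin [ 627. -146.   54.]
bin [ 578. -359.   54.]
bin [ 442. -328.   54.]
bin [ 486. -113.   54.]
ph [ 571. -145.   42.]
ph [ 561. -200.   42.]
ph [ 520. -192.   42.]
ph [ 533. -135.   42.]
valve [ 547. -167.   58.]
jaws [664. 177. 100.]
jaws [671. 117. 100.]
jaws [609. 173. 100.]
jaws [616. 114. 100.]
lugs [628. 209.  15.]
lugs [637.  81.  15.]
handle [517. 112. 110.] [520. 113.  90.]
handle [477. 109. 110.] [480. 110.  90.]
```

```bash
cat >> h.py <<'E'
def plan(cur_pos,cur_rpy,pos,rpy):
    A=rot(cur_rpy);d=A.T@(np.array(pos)-cur_pos)/1000
    w=R.from_matrix(A.T@rot(rpy)).as_rotvec()
    return np.r_[d,w].round(4)
def go(pos,yaw):
    from bench import r
    s=r.sense(); p=plan(s["tool_pos"],s["tcp_rot"],pos,[180,0,yaw])
    print("t",round(s["time"],2),"pos",s["tool_pos"].round(1),"rpy",s["tcp_rot"].round(2),"gap",round(s["finger_gap"],1),"F",s["ft_force"].round(1),"j6",s["joint_pos"][5].round(1))
    print("move",[float(x) for x in p])
E
python3 - <<'E'
from h import *
s=load("pics/top0.pkl")
print("jar",pt(s,358,153,74),"bottle",pt(s,409,142,92), "pink",pt(s,370,285,30), "spot",pt(s,345,240,0))
go([540,-205,245],78)
E
```

```text
jar [704.70419134 -25.09111201  74.        ] bottle [ 731.96015357 -160.96078929   92.        ] pink [353.07576317 -60.34794628  30.        ] spot [475.54932952   5.40474678   0.        ]
t 0.15 pos [ 165.7 -576.2  230.5] rpy [-1.7992e+02 -1.0000e-02  1.6030e+01] gap 85.0 F [0.4 0.5 0.7] j6 -4.9
move [0.4623, -0.2534, -0.0141, -0.0012, -0.0009, -1.0816]
```

>>> jog_arm(targets=[[0.462,-0.253,-0.014,0,0,-1.08,0.3],[0.462,-0.253,-0.014,0,0,-1.08,0.3],[0.462,-0.253,-0.014,0,0,-1.08,0.3],[0.462,-0.253,-0.014,0,0,-1.08,0.3],[0.462,-0.253,-0.014,0,0,-1.08,0.3]], newtons=60)

```text
time: 0.57
tool_pos: [314.4, -428.5, 236.5]
tcp_rot: [-180.0, -0.0, 52.2]
ft_force: [1.0, -0.1, 0.7]
finger_gap: 59.7
```

```bash
python3 -c "
from h import *
go([540,-205,245],78)"
```

```text
t 0.57 pos [ 314.4 -428.5  236.5] rpy [-1.7998e+02 -1.0000e-02  5.2160e+01] gap 59.7 F [ 1.  -0.1  0.7] j6 -21.4
move [0.3148, 0.041, -0.0084, -0.0003, -0.0003, -0.4511]
```

>>> jog_arm(targets=[[0.315,0.041,-0.008,0,0,-0.45,0.35],[0.315,0.041,-0.008,0,0,-0.45,0.35],[0.315,0.041,-0.008,0,0,-0.45,0.35],[0.315,0.041,-0.008,0,0,-0.45,0.35],[0.315,0.041,-0.008,0,0,-0.45,0.35]])

```text
time: 0.98
tool_pos: [463.4, -282.5, 242.0]
tcp_rot: [-180.0, -0.0, 77.9]
ft_force: [-0.5, -0.6, -0.4]
finger_gap: 55.6
```

```bash
python3 -c "
from h import *
go([540,-205,245],78)"
```

```text
t 0.98 pos [ 463.4 -282.5  242. ] rpy [-180.     -0.     77.92] gap 55.6 F [-0.5 -0.6 -0.4] j6 -24.7
move [0.0918, 0.0587, -0.003, -0.0, -0.0, -0.0014]
```

>>> jog_arm(targets=[[0.092,0.059,-0.003,0,0,0,0.35],[0.092,0.059,-0.003,0,0,0,0.35],[0.092,0.059,-0.003,0,0,0,0.35],[0.092,0.059,-0.003,0,0,0,0.35]])

```text
time: 1.32
tool_pos: [542.6, -202.6, 244.7]
tcp_rot: [180.0, -0.1, 77.9]
ft_force: [0.9, 0.6, 0.1]
finger_gap: 55.8
```

```bash
cat >> h.py <<'E'
def snap(n,tag):
    from bench import r
    s=r.snapshot(n); pickle.dump(s,open(f"pics/{tag}.pkl","wb")); cv2.imwrite(f"pics/{tag}.png",cv2.cvtColor(s["pixels"],cv2.COLOR_RGB2BGR)); return s
E
python3 -c "
from h import *
snap('wrist','w1')
go([540,-205,245],78)"
```

```text
t 1.37 pos [ 541.1 -204.6  244.6] rpy [-1.7997e+02 -3.0000e-02  7.7860e+01] gap 55.4 F [-0.8  0.4 -0.8] j6 -13.7
move [-0.0006, -0.001, -0.0004, -0.0006, -0.0006, -0.0024]
```

View pics/w1.png

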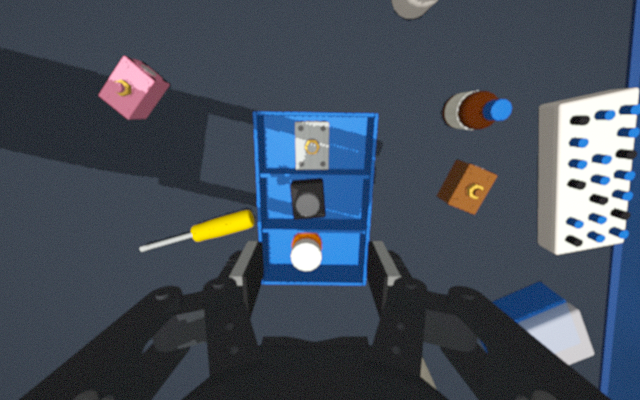

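The wrist view shows the bin. The pump head is at (312,146), with its top bounded at roughly u 295–330 and v 122–170.

```bash
python3 -c "
from h import *
s=load('pics/w1.pkl'); crop(s,245,100,385,190,5.5,'pics/c3.png')"
```

```text
(no output)
```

View pics/c3.png

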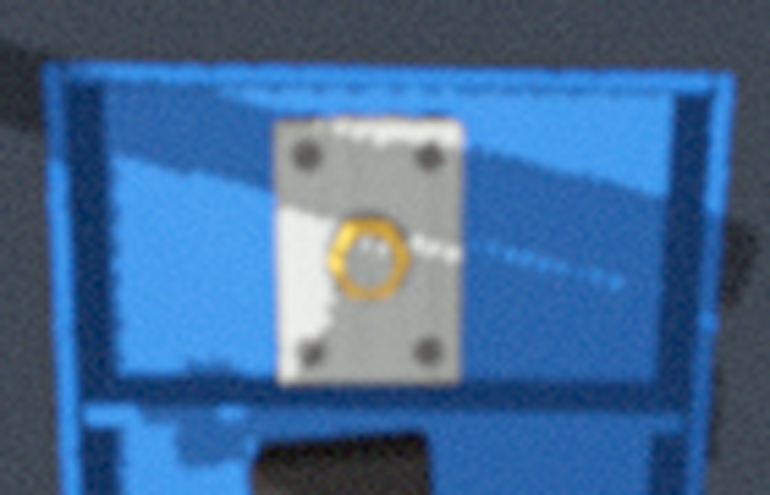

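```bash
python3 -c "
from h import *
s=load('pics/w1.pkl')
print(s['origin'],s['attitude'])
P=[pt(s,u/5.5+245,v/5.5+100,42) for u,v in [(275,121),(463,119),(463,384),(279,384)]]
for p in P: print(p.round(1))
P=np.array(P);print('c',P.mean(0)); d=P[1]+P[2]-P[0]-P[3]; print(np.degrees(np.arctan2(d[1],d[0])),np.linalg.norm(d)/2); d=P[0]+P[1]-P[2]-P[3]; print(np.degrees(np.arctan2(d[1],d[0]))-90,np.linalg.norm(d)/2)
print('valve',pt(s,368/5.5+245,258/5.5+100,55))
for u,v in [(45,68),(733,78)]: print('rim',pt(s,u/5.5+245,v/5.5+100,54).round(1))
"
```

```text
[ 557.67054569 -131.54356667  387.28201881] [ 1.63366284e+02 -2.80763340e-02 -1.21281796e+01]
[ 533.7 -135.5   42. ]
[ 572.6 -143.4   42. ]
[ 561.5 -199.    42. ]
[ 521.7 -190.5   42. ]
c [ 547.38716717 -167.10778965   42.        ]
-11.840810115015888 40.24812980138771
-11.817737944136752 56.46726451797712
valve [ 547.23732133 -166.25932706   55.        ]
rim [ 491.5 -115.5   54. ]
rim [ 627.1 -146.7   54. ]
```

```bash
python3 -c "
from h import *
go([547.4,-166.9,110],78.2)"
```

```text
t 1.37 pos [ 541.1 -204.6  244.6] rpy [-1.7997e+02 -3.0000e-02  7.7860e+01] gap 55.4 F [-0.8  0.4 -0.8] j6 -13.7
move [0.0381, -0.0017, 0.1346, -0.0006, -0.0006, -0.0059]
```

>>> jog_arm(targets=[[0.038,-0.0017,0.03,0,0,-0.006,0.36],[0.038,-0.0017,0.07,0,0,-0.006,0.36],[0.038,-0.0017,0.11,0,0,-0.006,0.36],[0.038,-0.0017,0.135,0,0,-0.006,0.36],[0.038,-0.0017,0.135,0,0,-0.006,0.36]])

```text
time: 1.78
tool_pos: [540.6, -168.3, 102.3]
tcp_rot: [-179.3, -0.1, 77.9]
ft_force: [-0.9, 0.9, -0.9]
finger_gap: 54.8
```

```bash
python3 -c "
from h import *
go([547.4,-166.9,9],78.2)"
```

```text
t 1.78 pos [ 540.6 -168.3  102.3] rpy [-1.7929e+02 -1.1000e-01  7.7930e+01] gap 54.8 F [-0.9  0.9 -0.9] j6 -10.4
move [0.0026, 0.0075, 0.0932, -0.0125, -0.0019, -0.0046]
```

>>> jog_arm(targets=[[0,0,0,0,0,0,0.36],[0,0,0,0,0,0,0.36],[0,0,0,0,0,0,0.36]])

```text
time: 2.03
tool_pos: [548.0, -171.0, 113.4]
tcp_rot: [179.7, 0.1, 77.9]
ft_force: [-0.0, 0.3, 1.1]
finger_gap: 54.5
```

```bash
python3 -c "
from h import *
go([547.4,-166.9,9],78.2)"
```

```text
t 2.03 pos [ 548.  -171.   113.4] rpy [1.7972e+02 6.0000e-02 7.7920e+01] gap 54.5 F [-0.   0.3  1.1] j6 -10.4
move [0.0039, -0.002, 0.1044, 0.0049, 0.001, -0.0048]
```

>>> jog_arm(targets=[[0,0,0,0,0,0,0.36],[0,0,0,0,0,0,0.36],[0,0,0,0,0,0,0.36],[0,0,0,0,0,0,0.36],[0,0,0,0,0,0,0.36]])

```text
time: 2.45
tool_pos: [546.4, -169.6, 110.4]
tcp_rot: [180.0, 0.0, 78.0]
ft_force: [0.0, -0.1, 0.8]
finger_gap: 55.0
```

```bash
python3 -c "
from h import *
go([547.4,-166.9,9],78.2)"
```

```text
t 2.45 pos [ 546.4 -169.6  110.4] rpy [179.98   0.    77.97] gap 55.0 F [ 0.  -0.1  0.8] j6 -10.4
move [0.0029, 0.0004, 0.1014, 0.0004, 0.0001, -0.004]
```

>>> jog_arm(targets=[[0.0029,0.0004,0.02,0,0,-0.004,0.36],[0.0029,0.0004,0.041,0,0,-0.004,0.36],[0.0029,0.0004,0.062,0,0,-0.004,0.36],[0.0029,0.0004,0.077,0,0,-0.004,0.36],[0.0029,0.0004,0.087,0,0,-0.004,0.36]])

```text
time: 2.87
tool_pos: [545.9, -166.2, 20.8]
tcp_rot: [-179.8, -0.0, 78.2]
ft_force: [-0.5, -0.3, 0.3]
finger_gap: 54.4
```

>>> jog_arm(targets=[[0,0,0.007,0,0,0,0.36],[0,0,0.012,0,0,0,0.36],[0,0,0.0143,0,0,0,0.36],[0,0,0.0143,0,0,0,0.36],[0,0,0.0143,0,0,0,0.36]])

```text
time: 3.28
tool_pos: [547.9, -167.1, 9.6]
tcp_rot: [179.9, 0.0, 78.2]
ft_force: [0.4, 0.5, -0.6]
finger_gap: 54.6
```

```bash
python3 -c "
from h import *
go([547.4,-166.9,9],78.2);snap('wrist','w2')"
```

```text
t 3.28 pos [ 547.9 -167.1    9.6] rpy [1.7993e+02 1.0000e-02 7.8200e+01] gap 54.6 F [ 0.4  0.5 -0.6] j6 -10.3
move [0.0001, -0.0005, 0.0006, 0.0013, 0.0002, -0.0001]
```

View pics/w2.png

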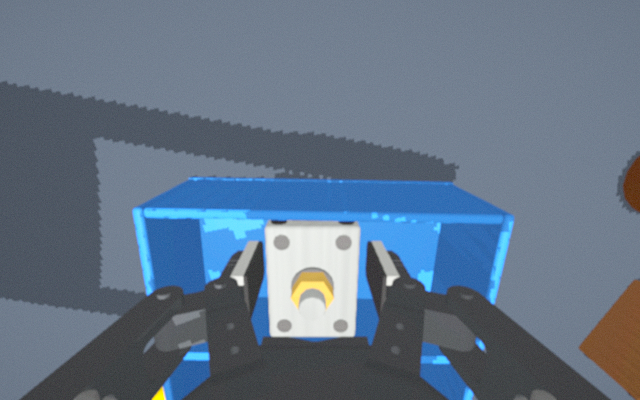

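The open fingers straddle the steel block, with pads at about (255,270) and (377,270). The valve sits clear between them at (313,292), so I'll close.

>>> jog_arm(targets=[[0,0,0,0,0,0,0.7],[0,0,0,0,0,0,0.7],[0,0,0,0,0,0,0.7],[0,0,0,0,0,0,0.7],[0,0,0,0,0,0,0.7]], newtons=60)

```text
time: 3.75
tool_pos: [547.8, -167.1, 9.8]
tcp_rot: [179.9, 0.0, 78.2]
ft_force: [-1.6, 0.7, 6.6]
finger_gap: 39.2
```

>>> jog_arm(targets=[[0,0,-0.005,0,0,0,0.7],[0,0,-0.015,0,0,0,0.7],[0,0,-0.03,0,0,0,0.7],[0,0,-0.05,0,0,0,0.7],[0,0,-0.07,0,0,0,0.7]])

```text
time: 4.17
tool_pos: [545.8, -166.3, 78.5]
tcp_rot: [-179.8, -0.0, 78.2]
ft_force: [0.8, 0.1, -6.7]
finger_gap: 39.2
```

```bash
python3 -c "
from h import *
go([530,-10,110],96.6)"
```

```text
t 4.17 pos [ 545.8 -166.3   78.5] rpy [-1.7982e+02 -3.0000e-02  7.8200e+01] gap 39.2 F [ 0.8  0.1 -6.7] j6 -10.3
move [0.1498, -0.0475, -0.0312, -0.003, -0.0011, -0.3212]
```

>>> jog_arm(targets=[[0.005,0,-0.01,0,0,0,0.7],[0.02,-0.005,-0.02,0,0,-0.06,0.7],[0.04,-0.012,-0.03,0,0,-0.12,0.7],[0.065,-0.02,-0.031,0,0,-0.18,0.7],[0.09,-0.028,-0.031,0,0,-0.24,0.7]])

```text
time: 4.58
tool_pos: [538.2, -72.1, 110.5]
tcp_rot: [179.9, 0.0, 92.1]
ft_force: [1.1, 0.5, -7.0]
finger_gap: 39.2
```

>>> jog_arm(targets=[[0.024,-0.002,0,0,0,-0.06,0.7],[0.044,-0.003,0,0,0,-0.08,0.7],[0.054,-0.004,0.01,0,0,-0.08,0.7],[0.06,-0.005,0.03,0,0,-0.08,0.7],[0.06,-0.005,0.045,0,0,-0.08,0.7]])

```text
time: 5.0
tool_pos: [530.4, -11.6, 63.4]
tcp_rot: [-180.0, -0.0, 96.6]
ft_force: [-0.4, -0.8, -7.9]
finger_gap: 39.1
```

>>> jog_arm(targets=[[0,0,0,0,0,0,0.7],[0,0,0,0,0,0,0.7],[0,0,0,0,0,0,0.7]])

```text
time: 5.25
tool_pos: [531.4, -13.5, 65.2]
tcp_rot: [180.0, 0.0, 96.5]
ft_force: [-0.3, -0.2, -6.6]
finger_gap: 39.1
```

```bash
python3 -c "
from h import *
go([530,-10,6],96.6);snap('top','t2');s=snap('side','s2')"
```

```text
t 5.25 pos [531.4 -13.5  65.2] rpy [1.7999e+02 1.0000e-02 9.6500e+01] gap 39.1 F [-0.3 -0.2 -6.6] j6 -13.5
move [0.0037, -0.001, 0.0592, 0.0002, 0.0002, -0.0018]
```

View pics/s2.png

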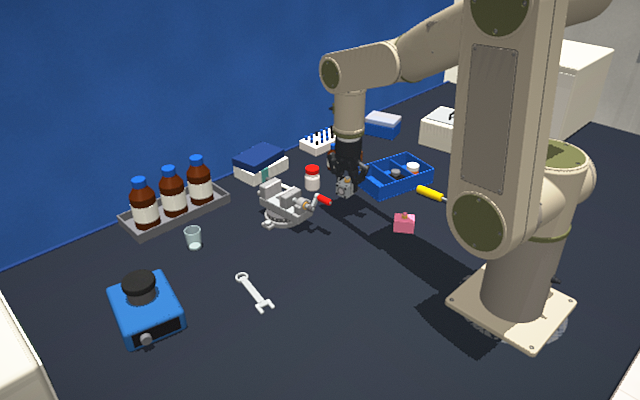

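The side view shows the block held upright at (345,187), clear of everything. I'll lower it to the bench.

>>> jog_arm(targets=[[0,0,0.015,0,0,0,0.7],[0,0,0.032,0,0,0,0.7],[0,0,0.045,0,0,0,0.7],[0,0,0.053,0,0,0,0.7],[0,0,0.0565,0,0,0,0.7]])

```text
time: 5.77
tool_pos: [530.8, -13.4, 7.6]
tcp_rot: [-179.9, -0.0, 96.5]
ft_force: [-0.1, 0.1, -7.8]
finger_gap: 39.5
```

>>> jog_arm(targets=[[0,0,0.001,0,0,0,0.7],[0,0,0.002,0,0,0,0.7],[0,0,0.003,0,0,0,0.7],[0,0,0.003,0,0,0,0.7]])

```text
time: 6.1
tool_pos: [531.9, -13.3, 6.1]
tcp_rot: [179.9, 0.0, 96.5]
ft_force: [-0.3, 0.7, -6.7]
finger_gap: 39.0
```

>>> jog_arm(targets=[[0,0,0.0005,0,0,0,0.7],[0,0,0.001,0,0,0,0.7],[0,0,0.001,0,0,0,0.7]])

```text
time: 6.35
tool_pos: [531.9, -13.3, 5.8]
tcp_rot: [179.9, 0.0, 96.5]
ft_force: [-3.7, 0.1, 5.0]
finger_gap: 39.4
```

>>> jog_arm(targets=[[0,0,0,0,0,0,0],[0,0,0,0,0,0,0],[0,0,0,0,0,0,0],[0,0,0,0,0,0,0],[0,0,0,0,0,0,0]])

```text
time: 6.77
tool_pos: [531.5, -13.3, 4.5]
tcp_rot: [180.0, 0.0, 96.5]
ft_force: [0.0, 0.1, -0.1]
finger_gap: 85.4
```

>>> jog_arm(targets=[[0,0,-0.02,0,0,0,0],[0,0,-0.05,0,0,0,0],[0,0,-0.085,0,0,0,0],[0,0,-0.115,0,0,0,0],[0,0,-0.13,0,0,0,0]])

```text
time: 7.18
tool_pos: [533.3, -13.5, 139.0]
tcp_rot: [179.7, 0.1, 96.5]
ft_force: [-0.2, -0.0, 0.3]
finger_gap: 85.5
```

```bash
python3 -c "
from h import *
go([531,-13,140],6.6)"
```

```text
t 7.18 pos [533.3 -13.5 139. ] rpy [1.7968e+02 8.0000e-02 9.6530e+01] gap 85.5 F [-0.2 -0.   0.3] j6 -13.5
move [0.0007, -0.0022, -0.001, 0.0054, -0.0033, 1.5696]
```

>>> jog_arm(targets=[[0,0,-0.01,0,0,0.1,0],[0,0,-0.02,0,0,0.22,0],[0,0,-0.03,0,0,0.34,0],[0,0,-0.04,0,0,0.46,0],[0,0,-0.04,0,0,0.58,0]])

```text
time: 7.6
tool_pos: [532.5, -13.4, 176.9]
tcp_rot: [179.8, -0.1, 63.0]
ft_force: [0.9, 0.5, -0.2]
finger_gap: 85.2
```

>>> jog_arm(targets=[[0,0,0,0,0,0.12,0],[0,0,0,0,0,0.24,0],[0,0,0,0,0,0.36,0],[0,0,0,0,0,0.48,0],[0,0,0,0,0,0.6,0]])

```text
time: 8.02
tool_pos: [531.2, -13.2, 174.2]
tcp_rot: [-180.0, 0.0, 28.6]
ft_force: [0.2, -0.2, -0.1]
finger_gap: 85.5
```

>>> jog_arm(targets=[[0,0,0,0,0,0.12,0],[0,0,0,0,0,0.24,0],[0,0,0,0,0,0.34,0],[0,0,0,0,0,0.39,0],[0,0,0,0,0,0.39,0]])

```text
time: 8.43
tool_pos: [531.2, -13.2, 174.3]
tcp_rot: [-180.0, -0.0, 6.4]
ft_force: [-0.1, -0.1, 0.2]
finger_gap: 85.4
```

>>> jog_arm(targets=[[0,0,0,0,0,0,0],[0,0,0,0,0,0,0],[0,0,0,0,0,0,0]])

```text
time: 8.68
tool_pos: [531.2, -13.2, 174.3]
tcp_rot: [-180.0, 0.0, 6.7]
ft_force: [-0.3, -0.1, 0.3]
finger_gap: 85.5
```

```bash
python3 -c "
from h import *
go([531,-13,140],6.6);snap('wrist','w3')"
```

```text
t 8.68 pos [531.2 -13.2 174.3] rpy [-180.      0.      6.66] gap 85.5 F [-0.3 -0.1  0.3] j6 76.4
move [-0.0001, -0.0002, 0.0343, -0.0, 0.0, 0.001]
```

View pics/w3.png

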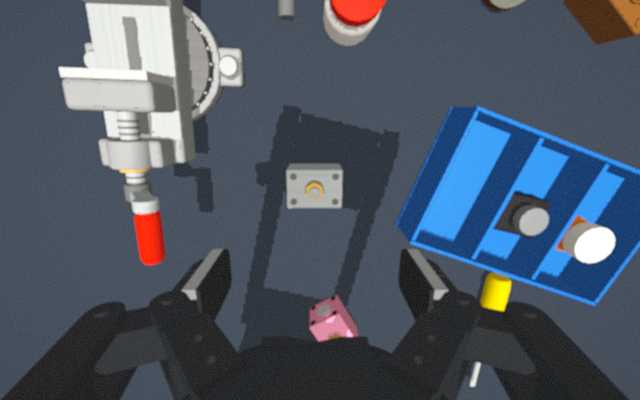

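The block stands upright on the bench at (314,187). The vise is at the upper left, with the moving jaw near (115,92) and the red handle running (146,200) to (151,262), so its grip end points towards the robot.

```bash
python3 -c "
from h import *
s=load('pics/w3.pkl'); crop(s,275,150,355,220,9,'pics/c4.png'); crop(s,50,0,190,110,5.5,'pics/c5.png')
crop(s,80,130,190,280,4,'pics/c6.png')"
```

```text
(no output)
```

View pics/c4.png

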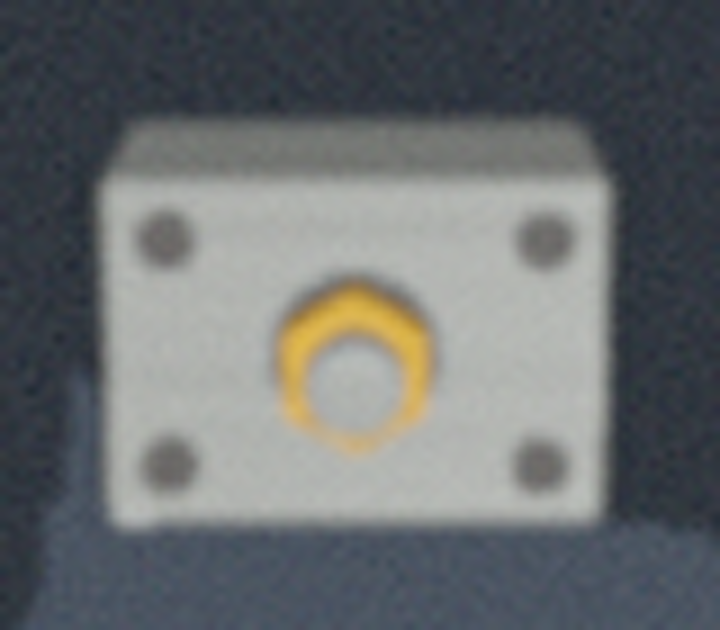

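View pics/c5.png

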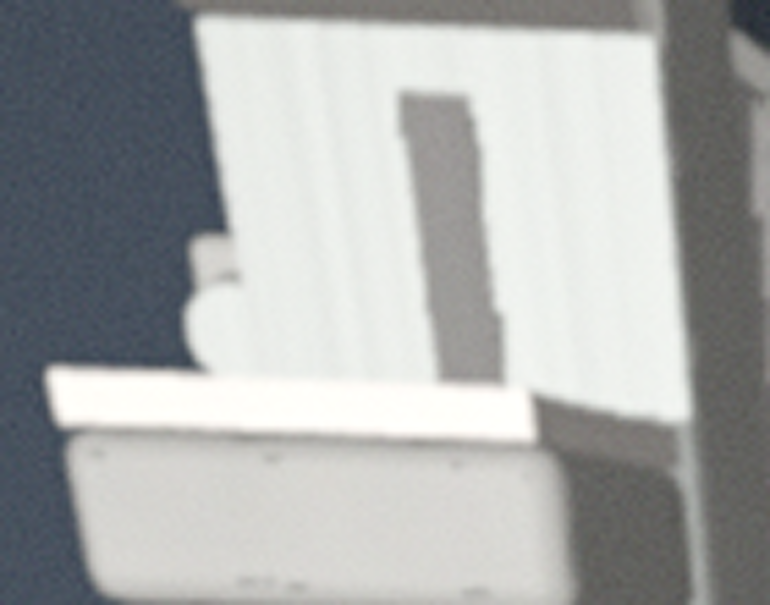

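View pics/c6.png

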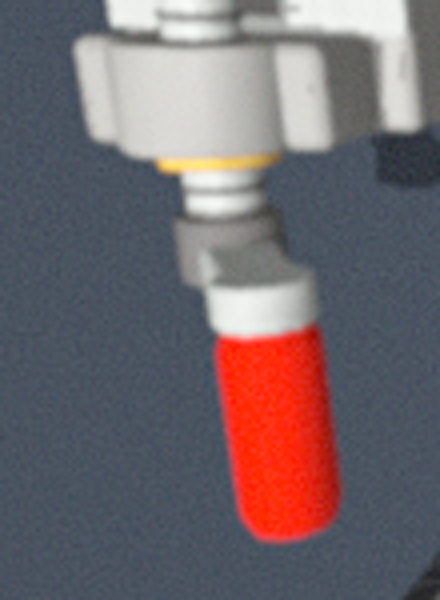

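```bash
python3 -c "
from h import *
s=load('pics/w3.pkl')
def quad(P,n):
    P=np.array(P);d=P[1]+P[2]-P[0]-P[3];e=P[0]+P[1]-P[2]-P[3]
    print(n,P.mean(0).round(1),np.degrees(np.arctan2(d[1],d[0])).round(2),(np.linalg.norm(d)/2).round(1),np.degrees(np.arctan2(e[1],e[0])).round(2),(np.linalg.norm(e)/2).round(1))
quad([pt(s,u/9+275,v/9+150,38) for u,v in [(101,180),(612,180),(605,522),(107,522)]],'block')
f=lambda u,v,z:pt(s,u/5.5+50,v/5.5,z).round(1)
print('bed back corners', f(195,15,60),f(655,33,60))
a,b=f(45,368,100),f(533,387,100); print('mj front edge',a,b,'mid',(a+b)/2,np.degrees(np.arctan2(a[1]-b[1],a[0]-b[0]))-90, np.linalg.norm(a-b))
a,b=f(58,425,100),f(535,442,100); print('mj second edge',a,b,(a+b)/2)
g=lambda u,v,z:pt(s,u/4+80,v/4+130,z).round(1)
for z in (115,108,100): print(z,g(267,332,z),g(288,540,z),'w',g(216,340,z),g(322,330,z))
"
```

```text
block [531.4 -13.5  38. ] -83.37 56.3 6.55 39.4
bed back corners [665.  180.7  60. ] [670.2 116.4  60. ]
mj front edge [614.  174.9 100. ] [618.9 113.9 100. ] mid [616.45 144.4  100.  ] 4.592586811596888 61.19648682726811
mj second edge [607.4 174.2 100. ] [612.4 114.  100. ] [609.9 144.1 100. ]
115 [518.9 110.9 115. ] [475.4 109.  115. ] w [516.2 120.4 115. ] [520.5 100.7 115. ]
108 [516.  114.9 108. ] [471. 113. 108.] w [513.2 124.8 108. ] [517.6 104.4 108. ]
100 [512.6 119.5 100. ] [465.9 117.5 100. ] w [509.7 129.8 100. ] [514.3 108.6 100. ]
```

```bash
python3 -c "
from h import *
go([590,140,240],4.6)"
```

```text
t 8.73 pos [531.2 -13.2 174.3] rpy [180.    -0.     6.64] gap 85.4 F [0.1 0.9 1. ] j6 76.4
move [0.0761, -0.1454, -0.0657, 0.0, -0.0, 0.0357]
```

>>> jog_arm(targets=[[0.008,-0.015,-0.01,0,0,0.01,0],[0.024,-0.045,-0.025,0,0,0.02,0],[0.042,-0.08,-0.04,0,0,0.036,0],[0.06,-0.115,-0.058,0,0,0.036,0],[0.072,-0.136,-0.066,0,0,0.036,0]])

```text
time: 9.15
tool_pos: [588.3, 133.1, 242.7]
tcp_rot: [-179.9, -0.2, 4.6]
ft_force: [1.0, -0.6, 0.8]
finger_gap: 85.4
```

>>> jog_arm(targets=[[0.004,-0.009,0,0,0,0,0],[0.004,-0.009,0,0,0,0,0],[0.004,-0.009,0,0,0,0,0],[0.004,-0.009,0,0,0,0,0],[0.004,-0.009,0,0,0,0,0]])

```text
time: 9.57
tool_pos: [589.8, 138.0, 239.4]
tcp_rot: [180.0, 0.1, 4.4]
ft_force: [0.0, -0.8, -0.2]
finger_gap: 85.5
```

>>> jog_arm(targets=[[0,0,0,0,0,0,0],[0,0,0,0,0,0,0]])

```text
time: 9.73
tool_pos: [590.2, 138.4, 240.0]
tcp_rot: [180.0, 0.0, 4.4]
ft_force: [-0.2, 0.1, -0.7]
finger_gap: 85.4
```

```bash
python3 -c "
from h import *
go([590,140,240],4.6);s=snap('wrist','w4');print(s['origin'],s['attitude']);crop(s,220,40,420,190,4,'pics/c7.png')"
```

```text
t 9.73 pos [590.2 138.4 240. ] rpy [1.7999e+02 3.0000e-02 4.4400e+00] gap 85.4 F [-0.2  0.1 -0.7] j6 93.9
move [-0.0, -0.0016, 0.0, 0.0001, 0.0005, -0.0028]
[663.21918237 143.71929677 382.42298777] [ 1.63233965e+02 -4.70614421e-03 -8.55891479e+01]
```

View pics/w4.png

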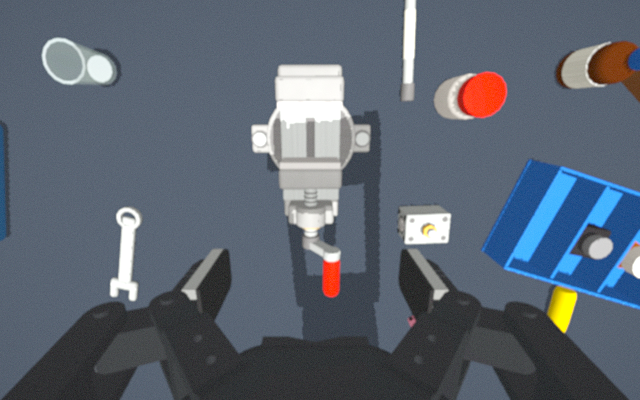

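View pics/c7.png

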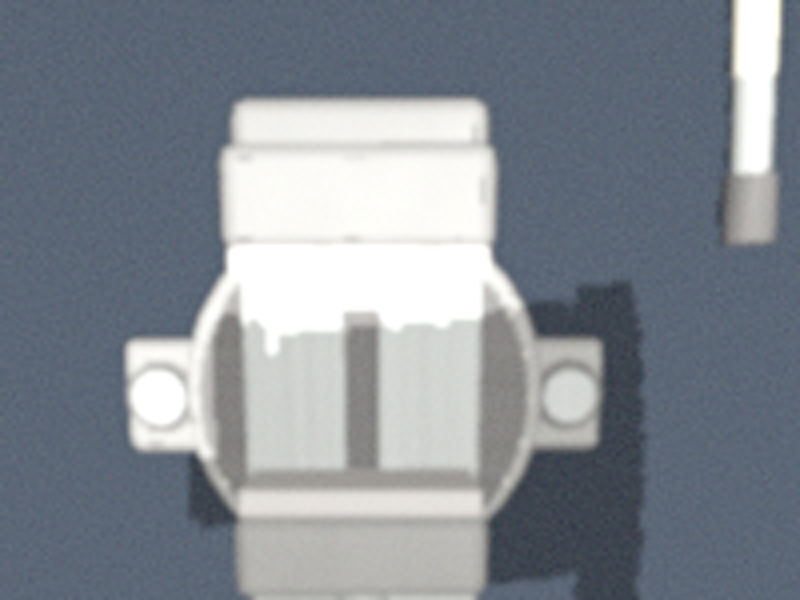

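```bash
python3 -c "
from h import *
s=load('pics/w4.pkl')
f=lambda u,v,z:pt(s,u/4+220,v/4+40,z).round(1)
def pr(n,a,b): print(n,a,b,'mid',((a+b)/2).round(1),'yaw',(np.degrees(np.arctan2(a[1]-b[1],a[0]-b[0]))-90).round(2),'w',np.linalg.norm(a-b).round(1))
pr('lugs',f(158,397,18),f(570,397,18))
pr('mj front',f(238,488,100),f(486,488,100))
pr('mj plate back',f(238,518,100),f(486,518,100))
pr('mj back',f(240,592,100),f(486,592,100))
pr('fj back',f(223,147,100),f(495,147,100))
pr('fj plate back',f(226,241,100),f(492,241,100))
pr('fj back lower edge z60?',f(235,100,60),f(487,100,60))
pr('bed sides at front',f(245,470,60),f(480,470,60))
pr('slot',f(345,320,60),f(380,320,60))
pr('slot',f(345,465,60),f(378,465,60))
# handle
crop(s,290,200,360,310,6,'pics/c8.png')
# predicted with model
yaw=np.radians(4.5);X=np.array([np.cos(yaw),np.sin(yaw),0]);Y=np.array([-X[1],X[0],0]);O=np.array([632.7,145.7,0])
"
```

```text
lugs [627.  209.8  18. ] [636.9  81.7  18. ] mid [632.  145.8  18. ] yaw 4.42 w 128.5
mj front [614.5 174.8 100. ] [619.3 113.6 100. ] mid [616.9 144.2 100. ] yaw 4.48 w 61.4
mj plate back [607.  174.4 100. ] [611.8 112.8 100. ] mid [609.4 143.6 100. ] yaw 4.46 w 61.8
mj back [588.1 173.1 100. ] [592.9 110.8 100. ] mid [590.5 142.  100. ] yaw 4.41 w 62.5
fj back [692.3 181.4 100. ] [697.  119.7 100. ] mid [694.6 150.6 100. ] yaw 4.36 w 61.9
fj plate back [672.1 180.  100. ] [676.8 118.2 100. ] mid [674.4 149.1 100. ] yaw 4.35 w 62.0
fj back lower edge z60? [707.8 184.1  60. ] [712.8 119.5  60. ] mid [710.3 151.8  60. ] yaw 4.43 w 64.8
bed sides at front [612.9 177.4  60. ] [618.  111.5  60. ] mid [615.4 144.4  60. ] yaw 4.43 w 66.1
slot [655.6 152.2  60. ] [656.3 142.7  60. ] mid [656.  147.4  60. ] yaw 4.21 w 9.5
slot [616.4 149.5  60. ] [617.2 140.2  60. ] mid [616.8 144.8  60. ] yaw 4.92 w 9.3
```

View pics/c8.png

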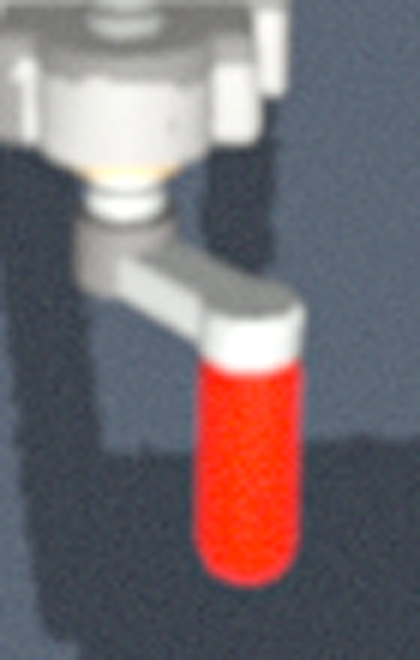

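```bash
cat >> h.py <<'E'
yv=np.radians(4.45);VX=np.array([np.cos(yv),np.sin(yv),0]);VY=np.array([-VX[1],VX[0],0]);VZ=np.array([0,0,1.]);VO=np.array([632.2,145.6,0])
def hmid(a): return VO+VX*(35-(60-1.273*a)-122.5)-36*np.sin(a)*VY+VZ*(80+36*np.cos(a))
E
python3 -c "
from h import *
s3=load('pics/w3.pkl');s4=load('pics/w4.pkl')
for a in (6.5,6.7,6.8,6.9,7.0,7.1,7.2):
  m=hmid(a);e=[m+21*VX,m-21*VX]
  print(a,m.round(1),px(s3,e).round(1).tolist(),px(s4,e).round(1).tolist())
print('obs w3',[80+267/4,130+332/4],[80+288/4,130+540/4],'w4',[290+249/6,200+370/6],[290+247/6,200+580/6])
"
```

```text
6.5 [494.  127.1 115.2] [[122.7, 215.5], [131.0, 265.6]] [[318.0, 262.6], [317.9, 297.2]]
6.7 [494.8 120.3 112.9] [[133.7, 214.5], [141.3, 264.2]] [[324.5, 261.3], [324.1, 295.8]]
6.8 [495.2 117.1 111.3] [[139.2, 213.7], [146.5, 263.2]] [[327.5, 260.5], [327.0, 294.8]]
6.9 [495.5 114.1 109.4] [[144.7, 212.9], [151.6, 262.0]] [[330.3, 259.4], [329.7, 293.6]]
7.0 [495.9 111.3 107.1] [[150.0, 211.9], [156.5, 260.6]] [[332.8, 258.3], [332.1, 292.3]]
7.1 [496.2 108.7 104.6] [[155.0, 210.8], [161.3, 259.1]] [[335.1, 257.1], [334.3, 290.9]]
7.2 [496.5 106.4 101.9] [[159.8, 209.6], [165.7, 257.4]] [[337.0, 255.8], [336.2, 289.3]]
obs w3 [146.75, 213.0] [152.0, 265.0] w4 [331.5, 261.6666666666667] [331.1666666666667, 296.6666666666667]
```

```bash
python3 -c "
from h import *
go([531.4,-13.5,110],6.6)"
```

```text
t 9.78 pos [590.3 138.6 240.2] rpy [1.7999e+02 1.0000e-02 4.4500e+00] gap 85.4 F [0.3 0.4 0.4] j6 93.9
move [-0.0705, 0.147, 0.1302, 0.0001, 0.0002, -0.0375]
```

>>> jog_arm(targets=[[-0.008,0.015,0.005,0,0,-0.01,0],[-0.024,0.045,0.01,0,0,-0.02,0],[-0.042,0.08,0.02,0,0,-0.0375,0],[-0.058,0.115,0.04,0,0,-0.0375,0],[-0.067,0.138,0.065,0,0,-0.0375,0]])

```text
time: 10.2
tool_pos: [534.7, -6.0, 177.0]
tcp_rot: [179.9, -0.2, 6.6]
ft_force: [0.4, -0.0, 0.1]
finger_gap: 85.5
```

>>> jog_arm(targets=[[-0.0035,0.009,0.025,0,0,0,0],[-0.0035,0.009,0.045,0,0,0,0],[-0.0035,0.009,0.06,0,0,0,0],[-0.0035,0.009,0.065,0,0,0,0],[-0.0035,0.009,0.065,0,0,0,0]])

```text
time: 10.62
tool_pos: [530.8, -12.9, 108.8]
tcp_rot: [-180.0, 0.2, 6.6]
ft_force: [0.0, -0.6, 1.6]
finger_gap: 84.9
```

>>> jog_arm(targets=[[0,0,0,0,0,0,0],[0,0,0,0,0,0,0],[0,0,0,0,0,0,0]])

```text
time: 10.87
tool_pos: [533.2, -12.7, 111.9]
tcp_rot: [180.0, -0.1, 6.7]
ft_force: [-0.4, -1.4, -0.3]
finger_gap: 85.8
```

```bash
python3 -c "
from h import *
go([531.4,-13.5,6.5],6.6)"
```

```text
t 10.87 pos [533.2 -12.7 111.9] rpy [ 1.7997e+02 -1.5000e-01  6.6800e+00] gap 85.8 F [-0.4 -1.4 -0.3] j6 76.4
move [-0.0021, 0.0005, 0.1054, 0.0006, -0.0025, 0.0015]
```

>>> jog_arm(targets=[[0,0.0003,0.02,0,0,0,0],[0,0.0003,0.042,0,0,0,0],[0,0.0003,0.065,0,0,0,0],[0,0.0003,0.083,0,0,0,0],[0,0.0003,0.094,0,0,0,0]])

```text
time: 11.28
tool_pos: [531.5, -12.8, 14.9]
tcp_rot: [-180.0, 0.1, 6.7]
ft_force: [-1.1, 0.5, -0.9]
finger_gap: 85.5
```

>>> jog_arm(targets=[[0,0,0.005,0,0,0,0.1],[0,0,0.008,0,0,0,0.15],[0,0,0.009,0,0,0,0.2],[0,0,0.009,0,0,0,0.2]])

```text
time: 11.62
tool_pos: [533.0, -13.2, 8.3]
tcp_rot: [180.0, -0.1, 6.7]
ft_force: [-0.6, -1.0, -0.0]
finger_gap: 68.2
```

```bash
python3 -c "
from h import *
go([531.4,-13.5,6.5],6.6)"
```

```text
t 11.62 pos [533.  -13.2   8.3] rpy [ 1.7998e+02 -9.0000e-02  6.6700e+00] gap 68.2 F [-0.6 -1.  -0. ] j6 76.4
move [-0.0016, 0.0001, 0.0018, 0.0004, -0.0016, 0.0012]
```

Aligned, so I'll close on the 56 mm faces.

>>> jog_arm(targets=[[0,0,0.001,0,0,0,0.3],[0,0,0.001,0,0,0,0.5],[0,0,0.001,0,0,0,0.5],[0,0,0.001,0,0,0,0.5],[0,0,0.001,0,0,0,0.5]], newtons=60)

```text
time: 12.03
tool_pos: [533.3, -13.1, 7.7]
tcp_rot: [180.0, -0.1, 6.7]
ft_force: [-0.6, 0.7, 6.1]
finger_gap: 55.2
```

```bash
python3 -c "
from h import *
go([531.4,-13.5,6.5],6.6);snap('wrist','w5')"
```

```text
t 12.03 pos [533.3 -13.1   7.7] rpy [ 1.7998e+02 -1.4000e-01  6.6600e+00] gap 55.2 F [-0.6  0.7  6.1] j6 76.4
move [-0.0019, 0.0002, 0.0011, 0.0004, -0.0024, 0.0011]
```

View pics/w5.png

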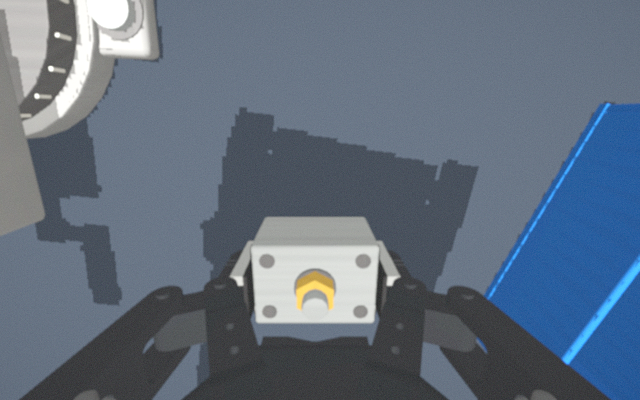

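Gripped on the 56 mm faces. The block top has corners about (252,243), (380,243), (376,322) and (256,322), and the valve at (315,295) is free.

```bash
python3 -c "
from h import *
s=load('pics/w5.pkl')
P=np.array([pt(s,u,v,38) for u,v in [(252,243),(380,243),(376,322),(256,322)]]);print(P.mean(0),P)
go([0,0,0],4.45)"
```

```text
[533.22558392 -14.06211117  38.        ] [[550.12776062  15.48962625  38.        ]
 [556.44202959 -38.89106831  38.        ]
 [516.40087266 -44.31366999  38.        ]
 [509.93167281  11.46666735  38.        ]]
t 12.08 pos [533.3 -13.1   7.7] rpy [ 1.7998e+02 -1.4000e-01  6.6600e+00] gap 54.9 F [-0.3  1.6  6.4] j6 76.4
move [-0.5282, -0.0749, 0.0064, 0.0004, -0.0024, 0.0386]
```

>>> jog_arm(targets=[[0,0,-0.005,0,0,0,0.5],[0,0,-0.015,0,0,0,0.5],[0,0,-0.035,0,0,0,0.5],[0,0,-0.06,0,0,0,0.5],[0,0,-0.09,0,0,0,0.5]])

```text
time: 12.5
tool_pos: [529.5, -12.8, 95.2]
tcp_rot: [-179.9, 0.3, 6.7]
ft_force: [0.1, 0.2, -7.3]
finger_gap: 55.0
```

>>> jog_arm(targets=[[0,0,-0.03,0,0,0,0.5],[0,0,-0.055,0,0,0,0.5],[0,0,-0.07,0,0,0,0.5],[0,0,-0.075,0,0,0,0.5],[0,0,-0.075,0,0,0,0.5]])

```text
time: 12.92
tool_pos: [532.6, -13.2, 172.8]
tcp_rot: [180.0, -0.1, 6.7]
ft_force: [0.7, -0.7, -7.0]
finger_gap: 54.8
```

```bash
python3 -c "
from h import *
go([643.8,146.3,170],4.45)"
```

```text
t 12.92 pos [532.6 -13.2 172.8] rpy [ 1.7996e+02 -1.3000e-01  6.6600e+00] gap 54.8 F [ 0.7 -0.7 -7. ] j6 76.4
move [0.1289, -0.1455, 0.003, 0.0006, -0.0023, 0.0387]
```

>>> jog_arm(targets=[[0.006,-0.006,0,0,0,0,0.5],[0.022,-0.024,0,0,0,0.01,0.5],[0.044,-0.05,0,0,0,0.02,0.5],[0.068,-0.078,0,0,0,0.03,0.5],[0.092,-0.104,0,0,0,0.0387,0.5]])

```text
time: 13.33
tool_pos: [610.7, 102.6, 168.3]
tcp_rot: [-180.0, 0.2, 4.4]
ft_force: [0.6, -1.1, -6.5]
finger_gap: 54.7
```

>>> jog_arm(targets=[[0.017,-0.021,0,0,0,0,0.5],[0.028,-0.034,0,0,0,0,0.5],[0.034,-0.04,0,0,0,0,0.5],[0.0355,-0.0415,0,0,0,0,0.5],[0.0355,-0.0415,0,0,0,0,0.5]])

```text
time: 13.75
tool_pos: [642.6, 145.0, 169.1]
tcp_rot: [180.0, 0.2, 4.5]
ft_force: [-0.2, 0.4, -6.8]
finger_gap: 54.8
```

>>> jog_arm(targets=[[0,0,0,0,0,0,0.5],[0,0,0,0,0,0,0.5],[0,0,0,0,0,0,0.5]])

```text
time: 14.0
tool_pos: [643.2, 144.0, 171.3]
tcp_rot: [180.0, 0.0, 4.4]
ft_force: [-0.5, -0.3, -7.1]
finger_gap: 55.1
```

```bash
python3 -c "
from h import *
go([642.9,146.3,110],4.45);snap('wrist','w6')"
```

```text
t 14.0 pos [643.2 144.  171.3] rpy [1.7999e+02 1.0000e-02 4.3700e+00] gap 55.1 F [-0.5 -0.3 -7.1] j6 93.8
move [-0.0001, -0.0024, 0.0613, 0.0002, 0.0002, -0.0013]
```

View pics/w6.png

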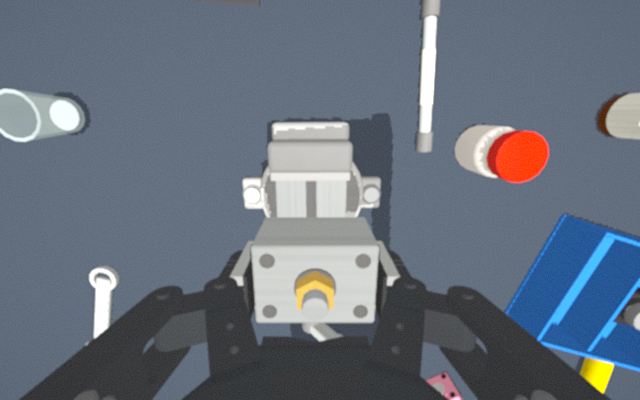

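```bash
python3 -c "
from h import *
s=load('pics/w6.pkl');crop(s,240,110,390,330,3.6,'pics/c9.png')
print(s['origin'],s['attitude'])"
```

```text
[716.25617475 149.21793019 313.75186486] [ 1.63249977e+02 -8.03018733e-03 -8.56549090e+01]
```

View pics/c9.png

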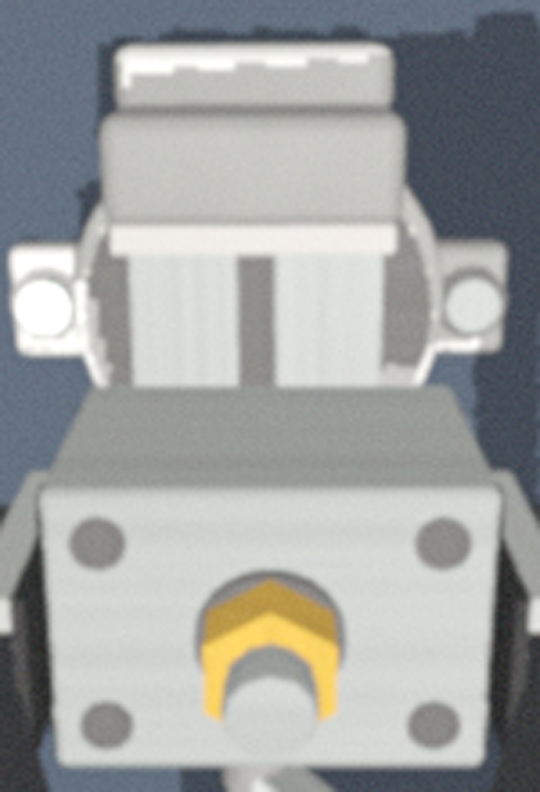

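```bash
python3 -c "
from h import *
s=load('pics/w6.pkl')
f=lambda u,v,z:pt(s,u/3.6+240,v/3.6+110,z)
def loc(p): d=p-VO; return np.round([d@VX,d@VY,p[2]],1)
print('fixed jaw front edge',loc(f(112,255,100)),loc(f(396,255,100)))
print('lugs',loc(f(43,308,18)),loc(f(472,302,18)))
zu=163.6
print('block top',[loc(f(u,v,zu+38)) for u,v in [(40,488),(500,488),(487,766),(57,766)]])
print('block bottom front',loc(f(97,388,zu)),loc(f(449,388,zu)))
print('tcp',loc(np.array([643.2,144.,171.3])))
"
```

```text
fixed jaw front edge [ 34.8  30.3 100. ] [ 34.7 -29.9 100. ]
lugs [-0.2 64.4 18. ] [  1.4 -63.3  18. ]
block top [array([ 29.8,  24.4, 201.6]), array([ 29.7, -30.4, 201.6]), array([-10. , -31.2, 201.6]), array([ -9.9,  24.8, 201.6])]
block bottom front [ 28.4  23.7 163.6] [ 28.3 -30.8 163.6]
tcp [ 10.8  -2.4 171.3]
```

>>> jog_arm(targets=[[0,-0.0028,0.008,0,0,0,0.5],[0,-0.0028,0.022,0,0,0,0.5],[0,-0.0028,0.036,0,0,0,0.5],[0,-0.0028,0.046,0,0,0,0.5],[0,-0.0028,0.05,0,0,0,0.5]])

```text
time: 14.47
tool_pos: [641.0, 147.5, 116.9]
tcp_rot: [180.0, 0.3, 4.4]
ft_force: [-1.4, -0.3, -7.5]
finger_gap: 55.1
```

>>> jog_arm(targets=[[0,0,0,0,0,0,0.5],[0,0,0,0,0,0,0.5],[0,0,0,0,0,0,0.5],[0,0,0,0,0,0,0.5]])

```text
time: 14.8
tool_pos: [644.1, 148.0, 122.4]
tcp_rot: [-180.0, -0.1, 4.4]
ft_force: [0.4, -0.4, -6.0]
finger_gap: 55.0
```

```bash
python3 -c "
from h import *
p=VO+10.6*VX+0.5*VY+67.7*VZ; print(p)
go(p,4.45)"
```

```text
[642.72925093 146.92093708  67.7       ]
t 14.8 pos [644.1 148.  122.4] rpy [-1.7999e+02 -1.1000e-01  4.4500e+00] gap 55.0 F [ 0.4 -0.4 -6. ] j6 94.0
move [-0.0016, 0.0009, 0.0547, -0.0002, -0.0019, -0.0]
```

>>> jog_arm(targets=[[0,0,0,0,0,0,0.5],[0,0,0.003,0,0,0,0.5],[0,0,0.008,0,0,0,0.5],[0,0,0.014,0,0,0,0.5],[0,0,0.02,0,0,0,0.5]])

```text
time: 15.22
tool_pos: [643.2, 147.8, 100.5]
tcp_rot: [180.0, 0.0, 4.4]
ft_force: [0.3, 0.0, -7.2]
finger_gap: 54.9
```

```bash
python3 -c "
from h import *
go([642.7,146.9,67.7],4.45)"
```

```text
t 15.22 pos [643.2 147.8 100.5] rpy [1.80e+02 2.00e-02 4.45e+00] gap 54.9 F [ 0.3  0.  -7.2] j6 94.0
move [-0.0005, 0.0008, 0.0328, 0.0, 0.0003, -0.0]
```

>>> jog_arm(targets=[[0,0.0008,0.006,0,0,0,0.5],[0,0.0008,0.013,0,0,0,0.5],[0,0.0008,0.02,0,0,0,0.5],[0,0.0008,0.025,0,0,0,0.5],[0,0.0008,0.028,0,0,0,0.5]])

```text
time: 15.63
tool_pos: [642.7, 146.9, 71.8]
tcp_rot: [180.0, 0.1, 4.4]
ft_force: [-0.7, -0.9, -7.6]
finger_gap: 55.1
```

>>> jog_arm(targets=[[0,0,0.001,0,0,0,0.5],[0,0,0.002,0,0,0,0.5],[0,0,0.003,0,0,0,0.5],[0,0,0.003,0,0,0,0.5]])

```text
time: 15.97
tool_pos: [643.7, 147.1, 70.6]
tcp_rot: [-180.0, -0.0, 4.4]
ft_force: [-0.4, 0.5, -6.6]
finger_gap: 55.2
```

>>> jog_arm(targets=[[0,0,0.001,0,0,0,0.5],[0,0,0.0015,0,0,0,0.5],[0,0,0.002,0,0,0,0.5],[0,0,0.002,0,0,0,0.5]])

```text
time: 16.3
tool_pos: [643.4, 147.0, 68.2]
tcp_rot: [180.0, 0.0, 4.4]
ft_force: [0.3, -0.3, -7.8]
finger_gap: 54.8
```

>>> jog_arm(targets=[[0,0,0.0005,0,0,0,0.5],[0,0,0.001,0,0,0,0.5],[0,0,0.001,0,0,0,0.5]])

```text
time: 16.55
tool_pos: [643.5, 147.1, 67.7]
tcp_rot: [180.0, -0.0, 4.4]
ft_force: [-1.8, 0.5, -3.9]
finger_gap: 55.1
```

>>> jog_arm(targets=[[0,0,0.0005,0,0,0,0.5],[0,0,0.0005,0,0,0,0.5]])

```text
time: 16.72
tool_pos: [643.7, 147.1, 67.7]
tcp_rot: [-180.0, -0.0, 4.4]
ft_force: [-4.4, -0.2, 2.0]
finger_gap: 55.3
```

>>> jog_arm(targets=[[0,0,0,0,0,0,0.1],[0,0,0,0,0,0,0.1],[0,0,0,0,0,0,0.1],[0,0,0,0,0,0,0.1]])

```text
time: 17.05
tool_pos: [644.0, 147.1, 67.3]
tcp_rot: [-180.0, -0.1, 4.4]
ft_force: [1.2, -0.2, 0.0]
finger_gap: 77.1
```

>>> jog_arm(targets=[[0,0,-0.015,0,0,0,0.1],[0,0,-0.04,0,0,0,0.1],[0,0,-0.07,0,0,0,0.1],[0,0,-0.1,0,0,0,0.1],[0,0,-0.115,0,0,0,0.1]])

```text
time: 17.47
tool_pos: [645.4, 147.3, 188.2]
tcp_rot: [-180.0, -0.4, 4.4]
ft_force: [0.5, -0.1, 1.0]
finger_gap: 76.8
```

```bash
python3 -c "
from h import *
print(hmid(6.93)); p=hmid(6.93)-3*VX; p[2]=170
go(p,4.45);snap('wrist','w7')"
```

```text
[495.62326548 113.21018117 108.72826861]
t 17.47 pos [645.4 147.3 188.2] rpy [-179.97   -0.38    4.45] gap 76.8 F [ 0.5 -0.1  1. ] j6 94.0
move [-0.1551, 0.0224, 0.0171, -0.0005, -0.0067, -0.0]
```

View pics/w7.png

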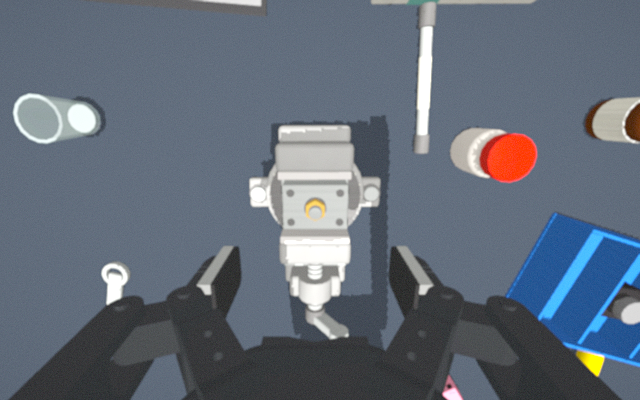

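```bash
python3 -c "
from h import *
s=load('pics/w7.pkl');crop(s,240,110,390,260,5,'pics/c10.png')"
```

```text
(no output)
```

View pics/c10.png

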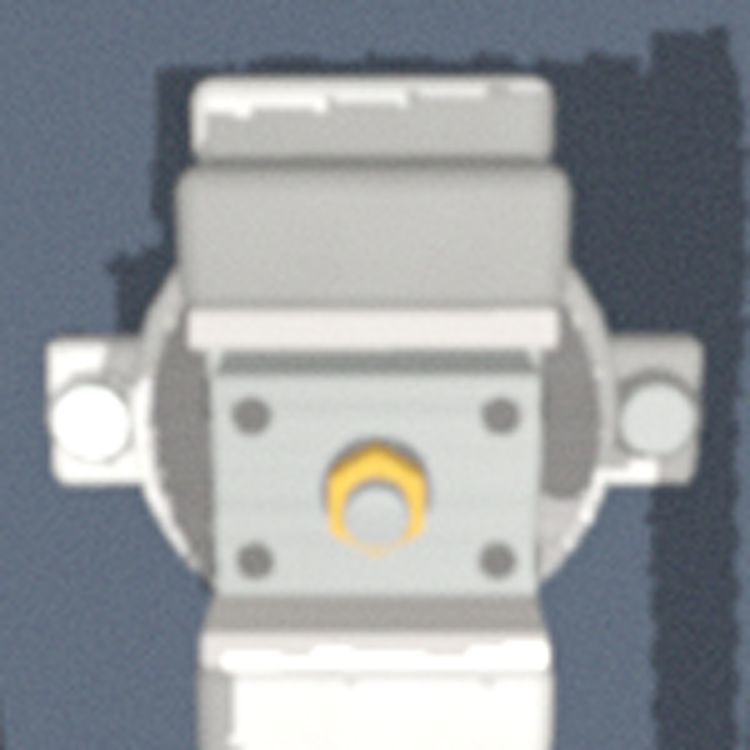

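The block sits between the jaws and is centred: block mid-column ≈376, jaws ≈375. Next is the crank.

>>> jog_arm(targets=[[-0.015,0.002,0,0,0,0,0.3],[-0.045,0.007,0,0,0,0,0.4],[-0.08,0.012,0,0,0,0,0.4],[-0.115,0.017,0.005,0,0,0,0.4],[-0.14,0.021,0.01,0,0,0,0.4]])

```text
time: 17.93
tool_pos: [503.6, 114.9, 172.6]
tcp_rot: [180.0, -0.0, 4.5]
ft_force: [-1.1, 0.5, -0.0]
finger_gap: 51.5
```

>>> jog_arm(targets=[[-0.01,0.002,0.003,0,0,0,0.4],[-0.015,0.002,0.005,0,0,0,0.4],[-0.015,0.002,0.005,0,0,0,0.4],[-0.015,0.002,0.005,0,0,0,0.4],[-0.015,0.002,0.005,0,0,0,0.4]])

```text
time: 18.35
tool_pos: [491.8, 112.3, 167.6]
tcp_rot: [-180.0, -0.1, 4.4]
ft_force: [0.3, 0.1, -0.2]
finger_gap: 51.5
```

>>> jog_arm(targets=[[0,0,0,0,0,0,0.4],[0,0,0,0,0,0,0.4],[0,0,0,0,0,0,0.4]])

```text
time: 18.6
tool_pos: [491.0, 112.2, 166.7]
tcp_rot: [-180.0, 0.0, 4.4]
ft_force: [0.6, -0.7, -0.3]
finger_gap: 51.3
```

```bash
python3 -c "
from h import *
p=hmid(6.93)-4*VX; p[2]-=16; print(p)
go(p,4.45);s=snap('wrist','w8');print(px(s,[hmid(6.93)+21*VX,hmid(6.93)-21*VX]));snap('side','s3');crop(load('pics/s3.pkl'),220,120,380,260,5,'pics/c11.png')"
```

```text
[491.63532379 112.89982481  92.72826861]
t 18.6 pos [491.  112.2 166.7] rpy [-1.80e+02  1.00e-02  4.45e+00] gap 51.3 F [ 0.6 -0.7 -0.3] j6 92.6
move [0.0007, -0.0007, 0.074, -0.0, 0.0002, -0.0]
[[313.15614086 182.65058075]
 [313.26708132 236.56965938]]
```

View pics/w8.png

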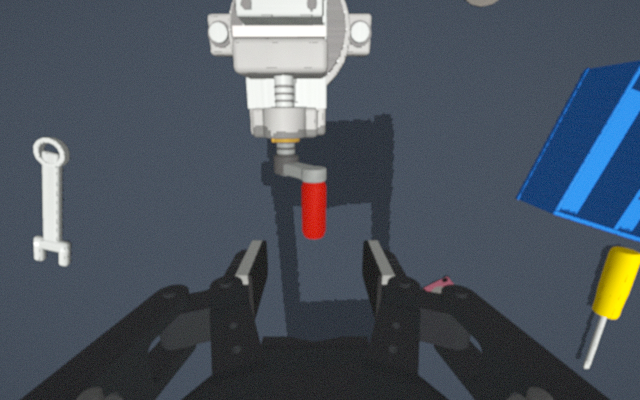

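View pics/c11.png

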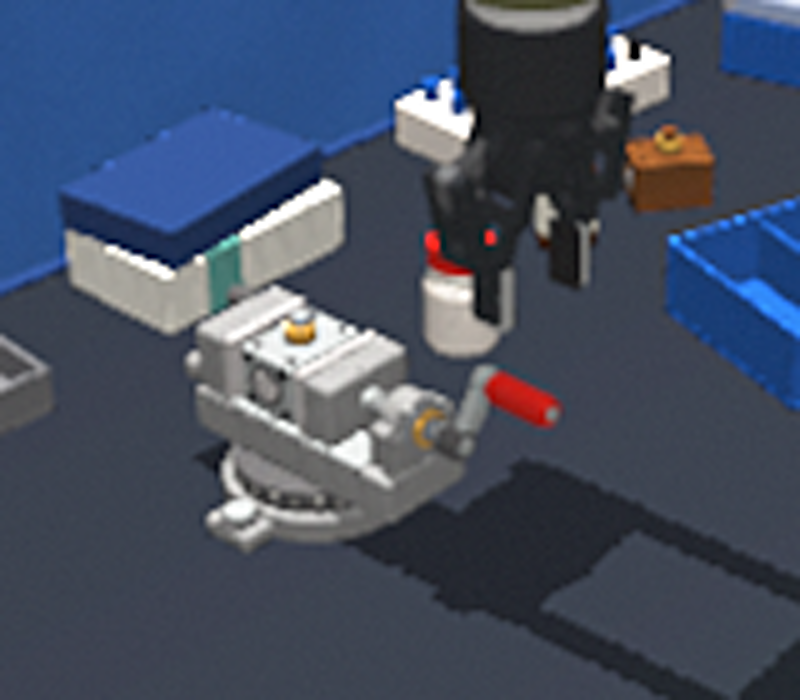

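The handle appears at (314,180) to (314,238), matching the model within 2 px. The side view shows the block upright in the vise, so I'll descend onto the handle.

>>> jog_arm(targets=[[0.0007,-0.0007,0.012,0,0,0,0.4],[0.0007,-0.0007,0.03,0,0,0,0.4],[0.0007,-0.0007,0.05,0,0,0,0.4],[0.0007,-0.0007,0.066,0,0,0,0.4],[0.0007,-0.0007,0.074,0,0,0,0.4]])

```text
time: 19.12
tool_pos: [489.4, 112.6, 89.4]
tcp_rot: [180.0, 0.2, 4.4]
ft_force: [0.4, 0.1, 0.0]
finger_gap: 51.0
```

>>> jog_arm(targets=[[0,0,0,0,0,0,0.4],[0,0,0,0,0,0,0.4],[0,0,0,0,0,0,0.4],[0,0,0,0,0,0,0.5],[0,0,0,0,0,0,0.6]])

```text
time: 19.53
tool_pos: [492.2, 112.9, 94.0]
tcp_rot: [-180.0, -0.1, 4.4]
ft_force: [-0.6, 1.0, -0.1]
finger_gap: 34.4
```

>>> jog_arm(targets=[[0,0,0,0,0,0,0.7],[0,0,0,0,0,0,0.9],[0,0,0,0,0,0,0.9],[0,0,0,0,0,0,0.9],[0,0,0,0,0,0,0.9]], newtons=25)

```text
time: 19.95
tool_pos: [491.7, 112.9, 93.3]
tcp_rot: [-180.0, -0.1, 4.4]
ft_force: [-0.4, 0.7, 3.9]
finger_gap: 16.8
```

```bash
python3 -c "
from h import *
p=hmid(6.93)-4*VX; p[2]-=16; print(p)
go(p,4.45);s=snap('wrist','w9')"
```

```text
[491.63532379 112.89982481  92.72826861]
t 19.95 pos [491.7 112.9  93.3] rpy [-1.7999e+02 -5.0000e-02  4.4500e+00] gap 16.8 F [-0.4  0.7  3.9] j6 92.7
move [-0.0001, 0.0, 0.0005, -0.0001, -0.0009, -0.0]
```

View pics/w9.png

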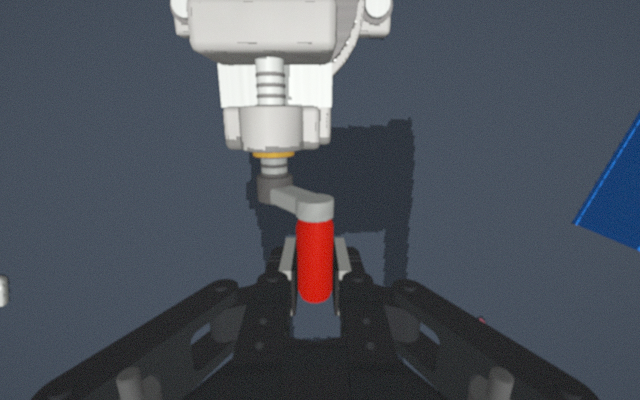

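```bash
python3 -c "
import numpy as np
a0=6.93
st=[.08]+[.15]*2+[.18]*60
a=a0;
for g in range(10):
    b=a;rows=[]
    for k in range(5):
        a+=st.pop(0); rows.append([round(1.273e-3*(a-b),4),round(.036*(np.sin(a)-np.sin(b)),4),round(-.036*(np.cos(a)-np.cos(b)),4),0,0,0,.9])
    print(round(a,2),rows)
"
```

```text
7.67 [[0.0001, np.float64(0.0022), np.float64(0.0018), 0, 0, 0, 0.9], [0.0003, np.float64(0.006), np.float64(0.0057), 0, 0, 0, 0.9], [0.0005, np.float64(0.0091), np.float64(0.0101), 0, 0, 0, 0.9], [0.0007, np.float64(0.0119), np.float64(0.0159), 0, 0, 0, 0.9], [0.0009, np.float64(0.0137), np.float64(0.0221), 0, 0, 0, 0.9]]
8.57 [[0.0002, np.float64(0.0006), np.float64(0.0064), 0, 0, 0, 0.9], [0.0005, np.float64(0.0001), np.float64(0.0129), 0, 0, 0, 0.9], [0.0007, np.float64(-0.0016), np.float64(0.0191), 0, 0, 0, 0.9], [0.0009, np.float64(-0.0044), np.float64(0.025), 0, 0, 0, 0.9], [0.0011, np.float64(-0.0082), np.float64(0.0302), 0, 0, 0, 0.9]]
9.47 [[0.0002, np.float64(-0.0047), np.float64(0.0045), 0, 0, 0, 0.9], [0.0005, np.float64(-0.0101), np.float64(0.0081), 0, 0, 0, 0.9], [0.0007, np.float64(-0.016), np.float64(0.0106), 0, 0, 0, 0.9], [0.0009, np.float64(-0.0223), np.float64(0.012), 0, 0, 0, 0.9], [0.0011, np.float64(-0.0288), np.float64(0.0123), 0, 0, 0, 0.9]]
10.37 [[0.0002, np.float64(-0.0064), np.float64(-0.0009), 0, 0, 0, 0.9], [0.0005, np.float64(-0.0126), np.float64(-0.0
[... 1497 characters left out ...]
81), np.float64(0.0255), 0, 0, 0, 0.9]]
14.87 [[0.0002, np.float64(0.0005), np.float64(0.0065), 0, 0, 0, 0.9], [0.0005, np.float64(-0.0002), np.float64(0.0129), 0, 0, 0, 0.9], [0.0007, np.float64(-0.002), np.float64(0.0191), 0, 0, 0, 0.9], [0.0009, np.float64(-0.0049), np.float64(0.0249), 0, 0, 0, 0.9], [0.0011, np.float64(-0.0087), np.float64(0.0301), 0, 0, 0, 0.9]]
15.77 [[0.0002, np.float64(-0.0047), np.float64(0.0044), 0, 0, 0, 0.9], [0.0005, np.float64(-0.0102), np.float64(0.0079), 0, 0, 0, 0.9], [0.0007, np.float64(-0.0162), np.float64(0.0103), 0, 0, 0, 0.9], [0.0009, np.float64(-0.0225), np.float64(0.0117), 0, 0, 0, 0.9], [0.0011, np.float64(-0.029), np.float64(0.0118), 0, 0, 0, 0.9]]
```

>>> jog_arm(targets=[[0.0001,0.0022,0.0018,0,0,0,0.9],[0.0003,0.006,0.0057,0,0,0,0.9],[0.0005,0.0091,0.0101,0,0,0,0.9],[0.0007,0.0119,0.0159,0,0,0,0.9],[0.0009,0.0137,0.0221,0,0,0,0.9]])

```text
time: 20.42
tool_pos: [493.8, 99.4, 70.2]
tcp_rot: [-179.9, -0.1, 4.4]
ft_force: [2.3, 8.5, 2.2]
finger_gap: 17.3
```

```bash
python3 -c "
from h import *
p=hmid(7.67)-4*VX; p[2]-=16; print(p)
go(p,4.45)"
```

```text
[493.63725093  99.3170884   70.58603618]
t 20.42 pos [493.8  99.4  70.2] rpy [-1.7994e+02 -7.0000e-02  4.4300e+00] gap 17.3 F [2.3 8.5 2.2] j6 91.0
move [-0.0001, 0.0001, -0.0004, -0.0011, -0.0012, -0.0004]
```

>>> jog_arm(targets=[[0.0002,0.0006,0.0064,0,0,0,0.9],[0.0005,0.0001,0.0129,0,0,0,0.9],[0.0007,-0.0016,0.0191,0,0,0,0.9],[0.0009,-0.0044,0.025,0,0,0,0.9],[0.0011,-0.0082,0.0302,0,0,0,0.9]])

```text
time: 20.83
tool_pos: [494.4, 108.4, 40.5]
tcp_rot: [-179.9, -0.1, 4.4]
ft_force: [-0.8, 7.4, 11.8]
finger_gap: 17.0
```

>>> jog_arm(targets=[[0.0002,-0.0047,0.0045,0,0,0,0.9],[0.0005,-0.0101,0.0081,0,0,0,0.9],[0.0007,-0.016,0.0106,0,0,0,0.9],[0.0009,-0.0223,0.012,0,0,0,0.9],[0.0011,-0.0288,0.0123,0,0,0,0.9]])

```text
time: 21.25
tool_pos: [493.3, 135.8, 28.5]
tcp_rot: [179.9, -0.1, 4.4]
ft_force: [-0.9, -4.0, 11.8]
finger_gap: 16.7
```

```bash
python3 -c "
from h import *
p=hmid(9.47)-4*VX; p[2]-=16; print(p)
go(p,4.45);s=snap('side','s4');crop(s,220,120,380,260,5,'pics/c12.png')"
```

```text
[493.04940533 136.40314574  28.03680432]
t 21.25 pos [493.3 135.8  28.5] rpy [ 1.7994e+02 -6.0000e-02  4.4400e+00] gap 16.7 F [-0.9 -4.  11.8] j6 95.3
move [-0.0002, -0.0006, 0.0005, 0.0011, -0.001, -0.0002]
```

View pics/c12.png

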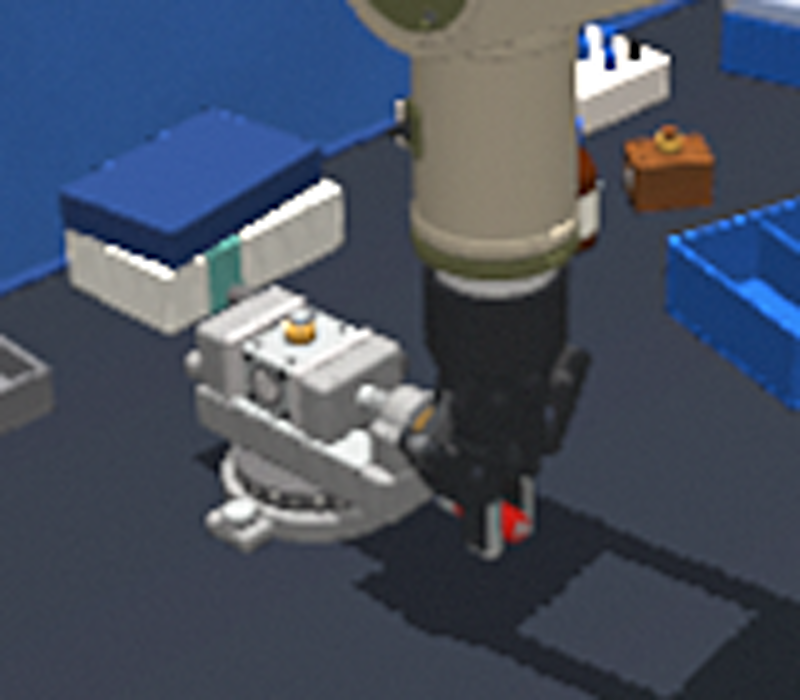

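The crank is turning and the handle is now at the bottom. The radial load of about 12 N is tolerable, so I'll continue.

>>> jog_arm(targets=[[0.0002,-0.0064,-0.0014,0,0,0,0.9],[0.0005,-0.0126,-0.0036,0,0,0,0.9],[0.0007,-0.0183,-0.0067,0,0,0,0.9],[0.0009,-0.0233,-0.0107,0,0,0,0.9],[0.0011,-0.0276,-0.0156,0,0,0,0.9]])

```text
time: 21.72
tool_pos: [491.8, 163.1, 42.5]
tcp_rot: [179.9, -0.0, 4.4]
ft_force: [6.9, -0.1, -5.4]
finger_gap: 17.0
```

>>> jog_arm(targets=[[0.0002,-0.0033,-0.0056,0,0,0,0.9],[0.0005,-0.0056,-0.0116,0,0,0,0.9],[0.0007,-0.0067,-0.018,0,0,0,0.9],[0.0009,-0.0067,-0.0245,0,0,0,0.9],[0.0011,-0.0055,-0.0308,0,0,0,0.9]])

```text
time: 22.13
tool_pos: [492.4, 170.1, 73.6]
tcp_rot: [-179.9, -0.0, 4.5]
ft_force: [6.7, 6.9, -4.7]
finger_gap: 17.0
```

>>> jog_arm(targets=[[0.0002,0.0023,-0.006,0,0,0,0.9],[0.0005,0.0057,-0.0116,0,0,0,0.9],[0.0007,0.0099,-0.0164,0,0,0,0.9],[0.0009,0.015,-0.0204,0,0,0,0.9],[0.0011,0.0208,-0.0235,0,0,0,0.9]])

```text
time: 22.55
tool_pos: [495.3, 149.7, 98.1]
tcp_rot: [-179.9, -0.1, 4.5]
ft_force: [2.1, 6.7, 3.6]
finger_gap: 17.1
```

```bash
python3 -c "
from h import *
p=hmid(12.17)-4*VX; p[2]-=16; print(p)
go(p,4.45);s=snap('wrist','w10')"
```

```text
[495.52403377 148.90402055  97.20885786]
t 22.55 pos [495.3 149.7  98.1] rpy [-1.7989e+02 -6.0000e-02  4.4700e+00] gap 17.1 F [2.1 6.7 3.6] j6 96.6
move [0.0002, 0.0008, 0.0008, -0.0019, -0.001, 0.0003]
```

View pics/w10.png

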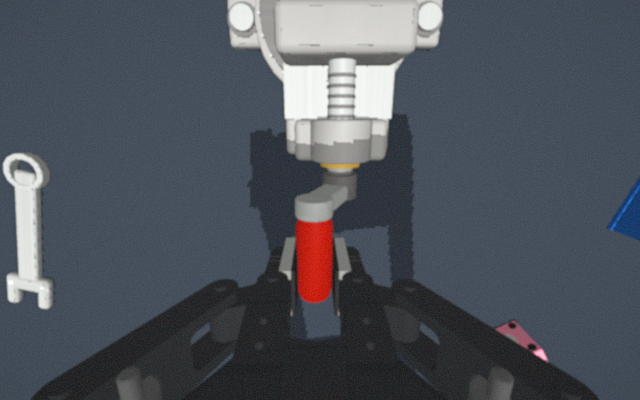

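The handle is still well held between the pads at (315,255), now on the other side of the screw. Continuing.

>>> jog_arm(targets=[[0.0002,0.0062,-0.002,0,0,0,0.9],[0.0005,0.0126,-0.0028,0,0,0,0.9],[0.0007,0.0191,-0.0024,0,0,0,0.9],[0.0009,0.0253,-0.0009,0,0,0,0.9],[0.0011,0.0313,0.0017,0,0,0,0.9]])

```text
time: 23.02
tool_pos: [499.1, 117.3, 96.1]
tcp_rot: [-180.0, -0.1, 4.4]
ft_force: [6.0, 5.6, -0.9]
finger_gap: 17.0
```

>>> jog_arm(targets=[[0.0002,0.0054,0.0036,0,0,0,0.9],[0.0005,0.01,0.0081,0,0,0,0.9],[0.0007,0.0137,0.0134,0,0,0,0.9],[0.0009,0.0165,0.0193,0,0,0,0.9],[0.0011,0.0181,0.0255,0,0,0,0.9]])

```text
time: 23.43
tool_pos: [501.7, 100.0, 70.4]
tcp_rot: [-179.9, -0.1, 4.4]
ft_force: [4.9, 9.8, 1.4]
finger_gap: 16.9
```

>>> jog_arm(targets=[[0.0002,0.0005,0.0065,0,0,0,0.9],[0.0005,-0.0002,0.0129,0,0,0,0.9],[0.0007,-0.002,0.0191,0,0,0,0.9],[0.0009,-0.0049,0.0249,0,0,0,0.9],[0.0011,-0.0087,0.0301,0,0,0,0.9]])

```text
time: 23.85
tool_pos: [502.2, 108.8, 40.8]
tcp_rot: [-180.0, -0.1, 4.4]
ft_force: [2.1, 6.5, 10.5]
finger_gap: 16.7
```

```bash
python3 -c "
from h import *
p=hmid(14.87)-4*VX; p[2]-=16; print(p)
go(p,4.45);s=snap('top','t4');crop(s,255,140,335,245,5.5,'pics/c13.png')"
```

```text
[502.10529508 108.63648385  39.91678916]
t 23.85 pos [502.2 108.8  40.8] rpy [-1.7995e+02 -1.0000e-01  4.4200e+00] gap 16.7 F [ 2.1  6.5 10.5] j6 92.0
move [-0.0002, 0.0001, 0.0009, -0.0008, -0.0018, -0.0005]
```

View pics/c13.png

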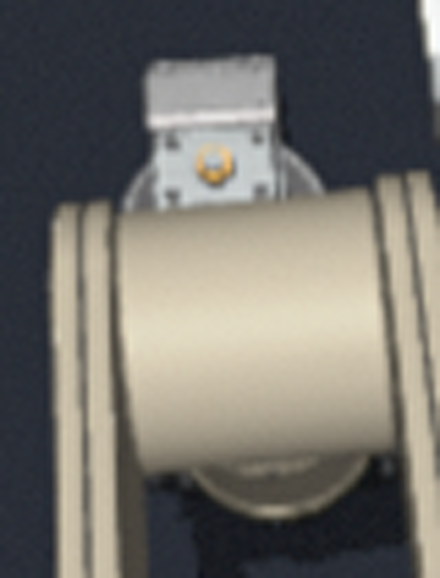

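```bash
python3 -c "
import numpy as np
b=14.87
for b,A in ((14.87,(14.99,15.11,15.23,15.35,15.47)),(15.47,(15.55,15.63,15.71,15.77,15.77)),(15.77,(15.82,15.87,15.92,15.97,16.02))):
  print([[round(1.273e-3*(a-b),4),round(float(.036*(np.sin(a)-np.sin(b))),4),round(float(-.036*(np.cos(a)-np.cos(b))),4)] for a in A])
"
```

```text
[[0.0002, -0.0031, 0.003], [0.0003, -0.0065, 0.0057], [0.0005, -0.0102, 0.0079], [0.0006, -0.0141, 0.0096], [0.0008, -0.0183, 0.0109]]
[[0.0001, -0.0028, 0.0006], [0.0002, -0.0057, 0.0009], [0.0003, -0.0086, 0.001], [0.0004, -0.0107, 0.0009], [0.0004, -0.0107, 0.0009]]
[[0.0001, -0.0018, -0.0002], [0.0001, -0.0036, -0.0004], [0.0002, -0.0053, -0.0007], [0.0003, -0.0071, -0.0012], [0.0003, -0.0088, -0.0017]]
```

>>> jog_arm(targets=[[0.0002,-0.0031,0.0028,0,0,0,0.9],[0.0003,-0.0065,0.0052,0,0,0,0.9],[0.0005,-0.0102,0.0072,0,0,0,0.9],[0.0006,-0.0141,0.0087,0,0,0,0.9],[0.0008,-0.0183,0.0099,0,0,0,0.9]])

```text
time: 24.32
tool_pos: [501.4, 125.8, 30.6]
tcp_rot: [179.9, -0.1, 4.4]
ft_force: [4.7, -2.6, 2.2]
finger_gap: 17.1
```

>>> jog_arm(targets=[[0.0001,-0.0028,0.0006,0,0,0,0.9],[0.0002,-0.0043,0.0008,0,0,0,0.9],[0.0002,-0.0057,0.0009,0,0,0,0.9],[0.0002,-0.0057,0.0009,0,0,0,0.9]])

```text
time: 24.65
tool_pos: [501.1, 131.6, 29.5]
tcp_rot: [179.9, -0.1, 4.4]
ft_force: [6.3, -1.6, 0.3]
finger_gap: 16.8
```

>>> jog_arm(targets=[[0.0001,-0.0015,0,0,0,0,0.9],[0.0001,-0.0029,0.0001,0,0,0,0.9],[0.0002,-0.0043,0,0,0,0,0.9],[0.0002,-0.0043,0,0,0,0,0.9]])

```text
time: 24.98
tool_pos: [500.9, 135.7, 29.3]
tcp_rot: [179.9, -0.0, 4.4]
ft_force: [7.5, -2.1, -1.8]
finger_gap: 17.0
```

>>> jog_arm(targets=[[0,-0.0015,-0.0001,0,0,0,0.9],[0.0001,-0.003,-0.0002,0,0,0,0.9],[0.0001,-0.003,-0.0002,0,0,0,0.9]])

```text
time: 25.23
tool_pos: [500.7, 138.5, 29.4]
tcp_rot: [179.9, -0.0, 4.4]
ft_force: [7.5, -2.7, -2.2]
finger_gap: 16.7
```

>>> jog_arm(targets=[[0.0005,-0.0015,-0.0003,0,0,0,0.9],[0.001,-0.003,-0.0005,0,0,0,0.9],[0.001,-0.003,-0.0005,0,0,0,0.9]])

```text
time: 25.48
tool_pos: [500.7, 141.2, 29.5]
tcp_rot: [179.9, 0.1, 4.4]
ft_force: [4.4, -4.6, -1.7]
finger_gap: 16.9
```

>>> jog_arm(targets=[[0,-0.0015,-0.0003,0,0,0,0.9],[0,-0.003,-0.0006,0,0,0,0.9],[0,-0.003,-0.0006,0,0,0,0.9]])

```text
time: 25.73
tool_pos: [500.4, 143.9, 30.0]
tcp_rot: [179.8, 0.1, 4.4]
ft_force: [3.9, -7.1, -2.3]
finger_gap: 16.8
```

```bash
python3 -c "
from h import *
s=snap('side','s5');crop(s,220,120,380,260,5,'pics/c14.png');s=snap('wrist','w11');go([500,140,30],4.45)"
```

```text
t 25.83 pos [500.4 143.9  29.9] rpy [1.7984e+02 7.0000e-02 4.4200e+00] gap 16.9 F [ 5.1 -6.3 -2.2] j6 96.2
move [-0.0007, 0.0038, -0.0, 0.0028, 0.0012, -0.0006]
```

View pics/c14.png

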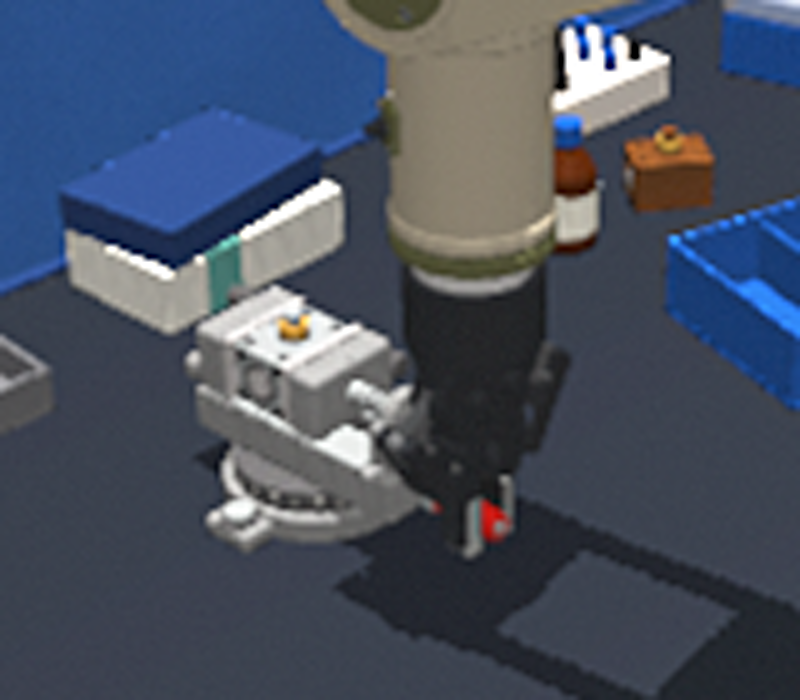

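View pics/w11.png

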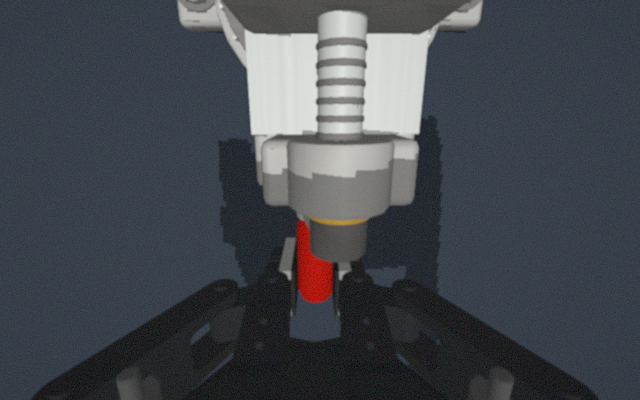

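The jaws are closed on the block and the handle force is rising past 7 N. A little more.

>>> jog_arm(targets=[[0,-0.001,-0.0003,0,0,0,0.9],[0,-0.0018,-0.0005,0,0,0,0.9],[0,-0.0018,-0.0005,0,0,0,0.9],[0,-0.0018,-0.0005,0,0,0,0.9]])

```text
time: 26.17
tool_pos: [500.3, 145.3, 30.3]
tcp_rot: [179.8, 0.1, 4.4]
ft_force: [6.7, -7.4, -3.6]
finger_gap: 17.0
```

>>> jog_arm(targets=[[0,-0.0008,-0.0003,0,0,0,0.9],[0,-0.0015,-0.0005,0,0,0,0.9],[0,-0.0015,-0.0005,0,0,0,0.9],[0,-0.0015,-0.0005,0,0,0,0.9]])

```text
time: 26.5
tool_pos: [500.2, 146.7, 30.7]
tcp_rot: [179.8, 0.1, 4.4]
ft_force: [6.1, -8.3, -3.8]
finger_gap: 17.1
```

```bash
python3 -c "
from bench import r
s=r.sense();print(s['ft_force'],s['tool_pos'])"
```

```text
[ 6.11008464 -8.29575423 -3.82588146] [500.18839347 146.65171855  30.70360396]
```

>>> jog_arm(targets=[[0,0,0,0,0,0,0.4],[0,0,0,0,0,0,0.4],[0,0,0,0,0,0,0.4],[0,0,0,0,0,0,0.4]])

```text
time: 26.83
tool_pos: [499.7, 149.0, 31.5]
tcp_rot: [180.0, 0.1, 4.4]
ft_force: [-0.5, 0.1, 0.1]
finger_gap: 51.3
```

>>> jog_arm(targets=[[-0.005,0,0,0,0,0,0.4],[-0.015,0,0,0,0,0,0.4],[-0.028,0,0,0,0,0,0.4],[-0.04,0,-0.005,0,0,0,0.4],[-0.045,0,-0.02,0,0,0,0.4]])

```text
time: 27.25
tool_pos: [451.6, 145.2, 49.7]
tcp_rot: [180.0, 0.4, 4.5]
ft_force: [-1.0, -0.5, -0.4]
finger_gap: 51.1
```

>>> jog_arm(targets=[[0,0,-0.03,0,0,0,0.4],[0,0,-0.065,0,0,0,0.4],[0,0,-0.1,0,0,0,0.4],[0,0,-0.135,0,0,0,0.4],[0,0,-0.17,0,0,0,0.4]])

```text
time: 27.67
tool_pos: [454.8, 145.7, 223.8]
tcp_rot: [-180.0, 0.0, 4.5]
ft_force: [0.8, -1.1, 1.1]
finger_gap: 51.1
```

>>> jog_arm(targets=[[0.02,0,-0.01,0,0,0,0.4],[0.06,0,-0.02,0,0,0,0.4],[0.09,0,-0.02,0,0,0,0.4],[0.105,0,-0.02,0,0,0,0.4],[0.11,0,-0.02,0,0,0,0.4]])

```text
time: 28.08
tool_pos: [566.7, 154.2, 241.8]
tcp_rot: [180.0, 0.0, 4.4]
ft_force: [1.1, 0.4, 0.0]
finger_gap: 51.1
```

>>> jog_arm(targets=[[0,0,0,0,0,0,0.4],[0,0,0,0,0,0,0.4],[0,0,0,0,0,0,0.4]])

```text
time: 28.33
tool_pos: [564.2, 154.3, 242.0]
tcp_rot: [-180.0, 0.1, 4.5]
ft_force: [0.5, -0.9, -0.1]
finger_gap: 50.8
```

```bash
python3 -c "
from h import *
go([560,140,230],4.45)
s=snap('wrist','w12');snap('side','s6');snap('top','t6');crop(s,230,40,400,260,3.6,'pics/c15.png');crop(load('pics/s6.pkl'),220,120,380,260,5,'pics/c16.png')"
```

```text
t 28.33 pos [564.2 154.3 242. ] rpy [-1.80e+02  6.00e-02  4.46e+00] gap 50.8 F [ 0.5 -0.9 -0.1] j6 95.8
move [-0.0053, 0.0139, 0.012, -0.0, 0.001, 0.0002]
```

View pics/w12.png

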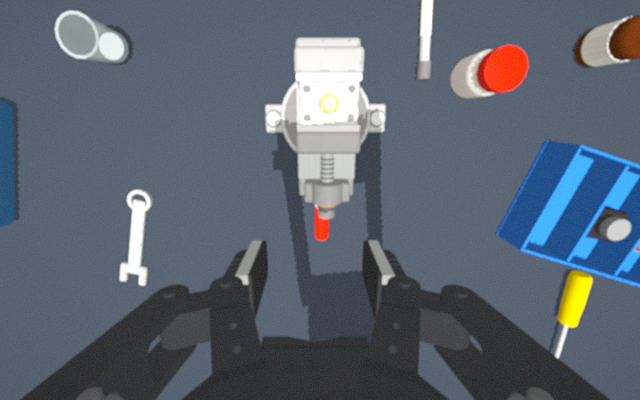

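View pics/c16.png

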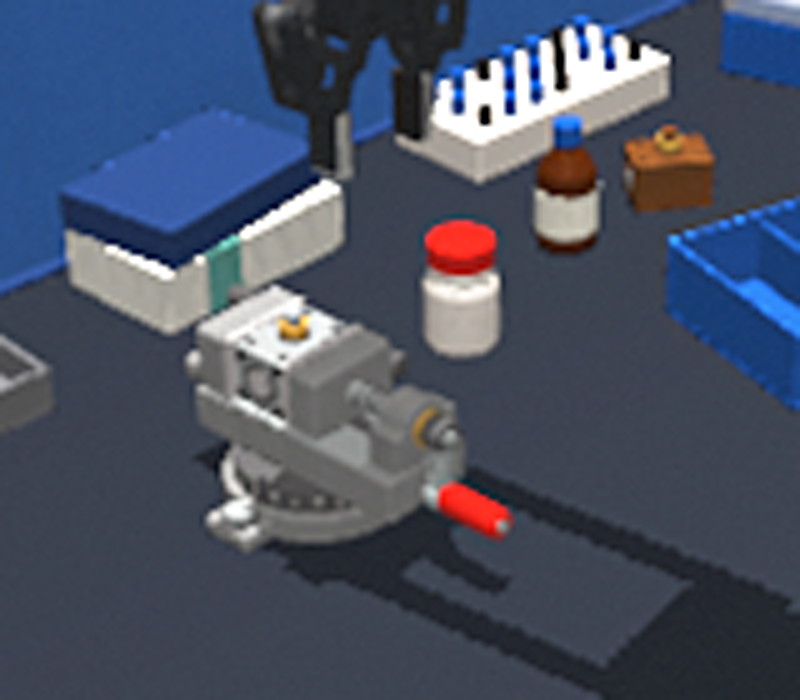

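View pics/c15.png

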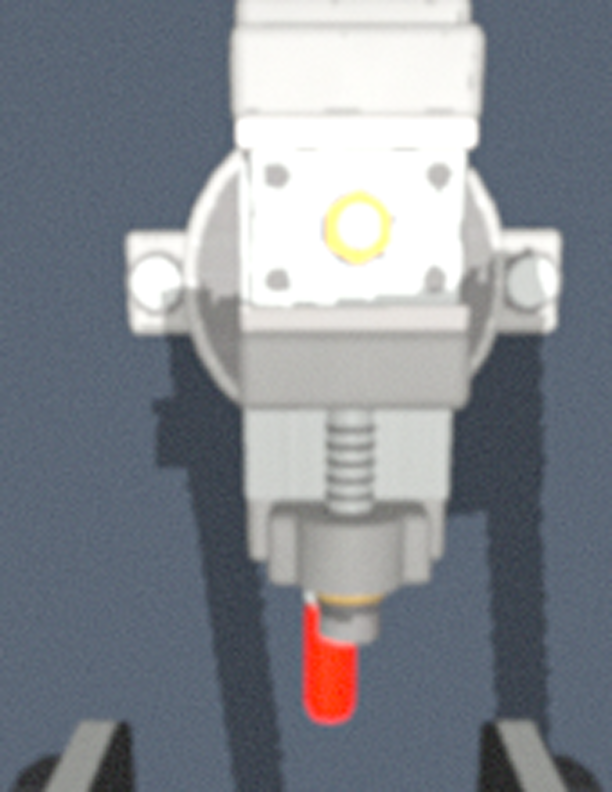

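```bash
python3 -c "
from h import *
s=load('pics/w12.pkl')
for a in (15.7,15.8,15.9,16.0,16.1,16.2): print(a,px(s,[hmid(a)-21*VX]).round(1))
print('obs',230+330/3.6, 40+720/3.6)
d=np.array([500.2,146.7,0])-VO; print('release y,a',d@VY, 5*np.pi+np.arcsin(d@VY/36))"
```

```text
15.7 [[325.4 238.2]]
15.8 [[322.6 238.1]]
15.9 [[319.8 238.2]]
16.0 [[317.1 238.4]]
16.1 [[314.5 238.7]]
16.2 [[311.9 239.1]]
obs 321.6666666666667 240.0
release y,a 11.338444039045008 16.028374382866414
```

View pics/t6.png

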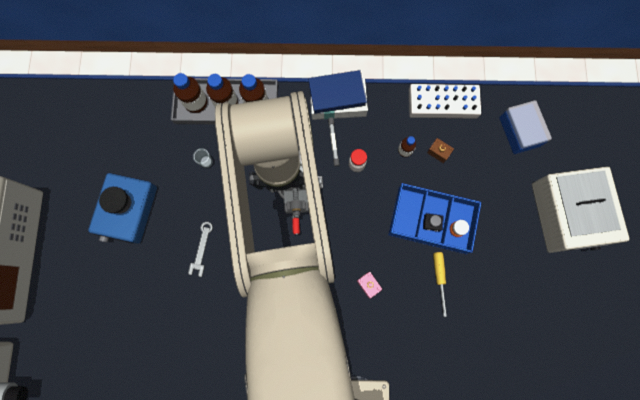

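```bash
python3 -c "
from bench import r
s=r.sense();print(s['time'],s['qd'].round(2),s['ft_force'].round(1));print(r.hand_in())"
```

```text
28.4833 [-0.17  0.17 -0.35 -0.11 -0.05 -0.05] [-0.1  0.5  0.2]
the job is handed in; nothing more can be done
None
```

The pump head is clamped in the vise, valve up, and the job was handed in at 28.5 s with the arm clear of everything.

- **Transfer:** I lifted the head from the bin by its plain faces and stood it on clear bench. I then regripped it across the 56 mm faces and lowered it onto the vise bed. The valve was never touched.
- **Clamping:** I turned the crank clockwise about 1.4 turns by its handle. The force along the turning direction rose from about 2–3 N to about 8–9 N, inside the 6–12 N tight range, and then I released.
- **Final pictures:** The head stands upright with its two plain faces against both jaws, within about 1 mm of the middle of their width. The other items in the bin and on the bench look unmoved.
- **Disagreement:** The tool position at release suggests a crank angle of about 16.0 rad, while the last wrist picture suggests about 15.83 rad. Both are past the 15.71 rad at which the jaws close to 40 mm. I put the gap down to give in the gripper and arm under load and did not check it further.

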